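# Free a hinge link from its jig with a forked spring-bar tool

### The job

A black hinge link is pinned in the small aluminium jig by a spring bar. Take the forked tool from its stand, straddle the bar with the prongs in front of the brass collar and press the collar back sideways, gently, until the link pops up; then put the tool back upright in its stand, and lift the link out and set it down flat in the clear tray without dropping it. Touch the spring bar with the tool only, and leave the bottle, the marker and the tablet where they are.

Things in the scene. Friction and masses are not known exactly. Their poses are not given: they have to be found in the camera images.
- jig: Aluminium jig, bolted down: plate 100 (x, -50 to 50) x 130 (y, -63 to 67) x 12 mm; origin on the table under it. The spring bar runs along its y at x = 0, 21.8 mm up, out of a dark block (36 wide, y 24 to 60, top 38 mm up) towards -y, its tip inside the link. The link is seated at y = -35, long side along x, between blue walls (|x| under 20, outer faces y -20 and -50, top 28 mm up).
- shaft (a point): On the spring bar's axis, 21.8 mm above the table, at jig y = -13.5: middle of the bare 5 mm thick shaft (free from y -20 to at least -7), where the fork goes in from above; jig axes. The 18 mm brass collar, 6 mm thick, is clamped on the shaft with its front face 13.5 mm further to +y, give or take 7 mm: set differently on each jig and not measured, so find it by feel. Plate top 12 mm up.
- bar (a joint): Travel of spring bar and collar towards jig +y (m): 0 at rest, 0.008 at the hard stop. Pushes back with 3 N plus 1 N per mm (11 N at the stop), plus up to 2 N friction. The tip is 5 mm deep in the link, which is let go at 4 to 6.5 mm and rises within 0.5 s if the bar is held there. Let go, the bar springs out. Over 20 N between tool and jig is too much; pushing on at the stop soon reaches that.
- link_center (a point): Centre of the black hinge link, a loose block 50 (x) x 18 (y) x 17 mm high, 40 g, with an 8 mm wide tunnel along y for the bar. Pinned, the centre is 23 mm above the table; popped up by a soft damped lifter 35 mm, and it stays up there, resting on the lifter. Its ends (50 mm apart) are free for fingers right down to the jig's plate; the blue walls flank its long sides.
- fork_grip (a point): On the axis of the loose forked tool (80 g), 56 mm above its prong tips: the place to grip; z up. Orange handle 24 (x) x 16 (y) mm, 36 to 96 mm above the tips; dark guard 34 x 30 mm, 32 to 36 above; then a steel blade 19 (x) x 5 (y) mm, its lowest 16 mm two prongs side by side in x with an 8 mm slot between, open through y. Hangs in the stand by its guard, axes parallel to the stand's.
- stand: Blue tool stand, fixed: block 50 x 50 x 34 mm high, origin under its centre on the table, with an upright pocket 26 (x) x 12 (y) mm right through its middle. The tool's guard rests on its top, prong tips then 2 mm above the table, grip point 58 mm.
- tray: Clear open tray, fixed: 150 x 150 mm outside, walls 4 mm thick and 22 mm high, floor about 4 mm thick; origin under its centre on the table.
- bottle: Blue spray bottle, 64 mm diameter, 150 mm high, origin under its centre. Bystander.
- marker: Marker pen lying flat, 140 x 14 x 13 mm, origin near its middle. Bystander.
- tablet: Tablet computer lying flat, 170 x 250 x 9 mm, origin under its centre. Bystander.
There are look-alikes about, which are no part of the job. There is more than one size of the part that bears link_center; the job needs the larger. There is more than one size of the part that bears fork_grip; the job needs the larger.

How it is judged:
By the outcome, as a careful person would: the job done as asked, in the order asked, and still so for the second after the job is handed in, with the robot touching nothing.
It also fails if it takes over 69 s, if anything falls off the work surface, if the arm or the gripper's body presses on something with over 40 N, if the wrist force passes 120 N, or if a joint passes its speed limit or range.

### The arm

A 6-joint arm with a two-finger parallel gripper is mounted at the origin on the work surface. World frame = base frame: x ahead of the robot, y to its left, z up, the work surface at z = 0. Lengths are in m, angles in rad, forces in N, time in s.
With the tool pointing down it reaches from about 0.3 to 0.775 m from the base axis. Payload 14.6 kg.
Tool frame: the origin (TCP) lies between the finger pads; the fingertips stand 19 mm ahead of it and the grasp point (between the pads) is the TCP (ctrl.tips_ahead is the distance from the TCP to the fingertips, in m); y points along the fingers, z is the direction in which the jaws open and shut, and the axes are right-handed (so a half turn about y gives the same grasp; the last joint's range is limited). The gripper opens to 94 mm and grips with 3 to 60 N. Pads are 16 mm wide; open, the fingers measure 119 mm over their backs; the gripper's body (75 mm by 177 mm) begins 78 mm behind the grasp point.
Start: joints at [1.107, 0.3, 1.521, -0, 1.321, -0.067], TCP at [0.213, 0.507, 0.224] pointing down, gripper open.
Joint ranges: [-3.03, 3.03], [-0.79, 2.21], [0.23, 2.52], [-1.04, 4.18], [0, 3.07], [-2.55, 2.55]. Speed limits (rad/s): [2.22, 2.22, 2.57, 3.14, 3.14, 3.14].

### API

Orientations are given as a rotation vector (axis times angle).
In Python, from cell import read_state, vision, job, ctrl gives the robot as it stands.
- The arm moves only by the tool apply_moves, never from a script. Its argument "targets" is a list that holds one entry, the list of rows, each a list of 4 numbers: the shift along the tool's x, y, z in m, then the turn about the tool's y in rad. In form: [[[dx, dy, dz, roll], ...]]. A call has exactly 8 rows; each row shifts and turns the pose as measured when the row begins, along the tool's axes as they then stand; what a row does not reach is not made up. A row lasts 1/10 s, in which the tool goes at most 50 mm and 8.59 degrees, less where a joint would pass 70% of its speed; a pose out of reach is approached as far as the arm can. A call is refused whole if a number of a shift passes 0.05 or a number of a turn 0.15, either way. A call with a gripper value outside its range is refused whole. "jaw" is the finger opening in m, from 0 to 0.094, set as the call begins (left out, the last holds). The fingers move at their own pace and stop on an object; "squeeze" is the grip in N (left out, the last holds). Time passes only in rows, so rows that do not move let the fingers close, or fill a call up. It gives the time, the measured TCP pose, the force and the opening at its end, in the units of the state.
- read_state(): the state, without advancing time (a new reading comes with each control period).
- vision.get_image(name): name is "scene" or "side" or "wrist"; returns a dict with "color" (420x560x3 uint8, red, green, blue), "z_map" (420x560 float32, m along the optical axis (not along the pixel's ray), 0 where there is no reading), "fx", "fy", "cx", "cy" (pixels), "rvec" (rotation vector, rad) and "tvec" (3), from world to camera coordinates, as OpenCV has them. Camera axes: x right, y down, z forward; pixel columns grow to the right and rows downward; lengths in m; the calibration is good to about 2 mm. A picture is of the moment at which its call begins.
- job.job_done(): hands the job in, once; it reports no verdict.
The state is a dict: "clock": time; "q": joint angles; "joint_vel": joint speeds; "tau": joint torques, N m; "eef_pos": TCP position; "orientation": TCP orientation; "wrist_force": force on the tool from outside, world axes, zero at the start; "torque": the same for the moment, N m; "opening": finger opening in m.
Only numpy, scipy, OpenCV 4.12 (cv2) and the standard library are available. Lean on these libraries where they do the work, as an engineer would, in place of code of your own. Each camera call takes 0.05 s, during which the arm holds its last target. There are 200 camera calls.

## Working session

There is one attempt and no reset: what is moved stays moved. The work goes in short steps, Python scripts to look and compute and a tool call to move; the robot and the scene stay as the last step left them, time stands still between calls to the robot, and variables do not carry over. Pictures are saved under pics/ and viewed, about 8 in all and at most 12, crops included, and the job is handed in when it is done.

Besides the shell and the picture viewer there is one more tool, called by a JSON object that holds its "fn" and its "kwargs", one argument or row to a line. apply_moves: Moves the arm, as the interface text tells. Its arguments: {"type":"object","properties":{"targets":{"type":"array","items":{"type":"array","items":{"type":"array","items":{"type":"number"}}}},"jaw":{"type":"number"},"squeeze":{"type":"number"}},"required":["targets"]}

```bash
ls; mkdir -p pics; cat > h.py <<'E'
import numpy as np, cv2
from cell import read_state, vision, job, ctrl
from scipy.spatial.transform import Rotation as R
def get(n):
    d=vision.get_image(n); d['R']=R.from_rotvec(np.ravel(d['rvec'])).as_matrix(); d['t']=np.ravel(d['tvec']); return d
def ray(d,u,v):
    r=np.array([(u-d['cx'])/d['fx'],(v-d['cy'])/d['fy'],1.]); return -d['R'].T@d['t'], d['R'].T@r
def onplane(d,u,v,z):
    c,r=ray(d,u,v); return c+r*(z-c[2])/r[2]
def cloud(d):
    z=d['z_map']; v,u=np.indices(z.shape)
    p=np.stack([(u-d['cx'])/d['fx']*z,(v-d['cy'])/d['fy']*z,z],-1)
    return (p-d['t'])@d['R']
def proj(d,P):
    p=d['R']@np.asarray(P)+d['t']; return d['fx']*p[0]/p[2]+d['cx'], d['fy']*p[1]/p[2]+d['cy']
def save(d,n,box=None,s=1):
    im=d['color'][:,:,::-1]
    if box: im=im[box[1]:box[3],box[0]:box[2]]
    cv2.imwrite('pics/'+n,cv2.resize(im,None,fx=s,fy=s,interpolation=cv2.INTER_CUBIC))
def show():
    s=read_state(); print({k:(np.round(s[k],4).tolist()) for k in ['clock','q','eef_pos','wrist_force','torque','opening']}); print(np.round(R.from_rotvec(s['orientation']).as_matrix(),3).tolist())
E
python3 - <<'E'
from h import *
import pickle
show(); print(ctrl.tips_ahead)
D={n:get(n) for n in ['scene','side','wrist']}
pickle.dump(D,open('d0.pkl','wb'))
for n in D:
    save(D[n],n+'0.png'); print(n,np.round(ray(D[n],280,210),3).tolist(), D[n]['fx'],(D[n]['z_map']>0).mean())
a=np.hstack([D['scene']['color'],D['side']['color']])[:,:,::-1]
E
```

```text
pics
{'clock': 0.0, 'q': [1.1074, 0.3005, 1.5216, -0.0, 1.3207, -0.0666], 'eef_pos': [0.2124, 0.507, 0.2239], 'wrist_force': [0.7508, 0.0713, 0.232], 'torque': [0.0042, 0.0155, 0.0125], 'opening': 0.0938}
[[0.922, -0.001, 0.386], [-0.386, -0.001, 0.922], [-0.0, -1.0, -0.001]]
0.019
scene [[1.106, -0.544, 0.763], [-0.469, 0.554, -0.689]] 462.38617634374896 0.9959141156462585
side [[0.166, -0.602, 0.591], [0.486, 0.676, -0.554]] 461.81248117191916 0.9961734693877551
wrist [[0.144, 0.535, 0.385], [0.24, -0.095, -0.966]] 347.7867732946165 0.9960756802721088
```

View pics/scene0.png

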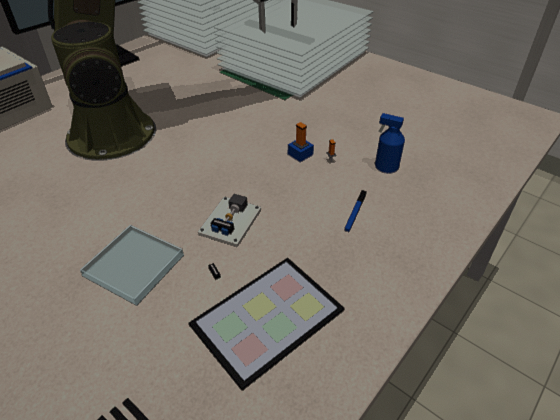

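View pics/side0.png

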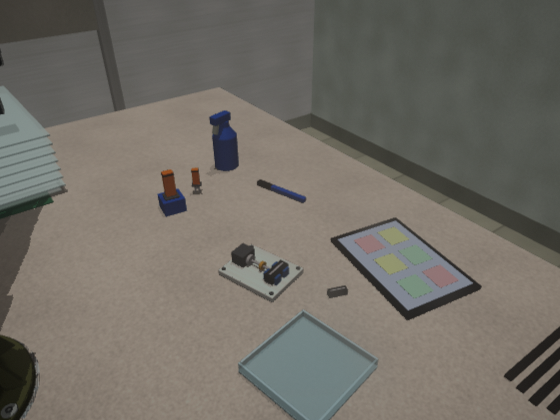

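The scene view shows the stand with tool at (300,145), the small look-alike tool at (332,150), the jig at (230,218), a loose small link at (214,270) and the tray at (133,263). The side view agrees: stand (171,195), jig (261,268), tray (308,365).

```bash
cat > m.py <<'E'
from h import *
import pickle
D=pickle.load(open('d0.pkl','rb'))
def rect(P):
    r=cv2.minAreaRect((P[:,:2]*1000).astype(np.float32)); return np.round(r[0],1),np.round(r[1],1),round(r[2],1),len(P)
box={'scene':dict(jig=(185,180,275,255),stand=(275,110,322,172),tray=(70,215,195,310)),
     'side':dict(jig=(210,230,312,305),stand=(150,160,195,222),tray=(230,300,390,420))}
for n in box:
    d=D[n]; C=cloud(d); hsv=cv2.cvtColor(d['color'],cv2.COLOR_RGB2HSV)
    print(n,'table z',np.median(C[...,2][300:320,30:60]) )
    for k,(a,b,c,e) in box[n].items():
        c_=C[b:e,a:c].reshape(-1,3); h=hsv[b:e,a:c].reshape(-1,3).astype(int); z=c_[:,2]
        print(n,k,'zhist',np.histogram(z,[-.01,.002,.006,.01,.014,.02,.026,.03,.036,.042,.06,.09,.12])[0])
        blue=(abs(h[:,0]-115)<12)&(h[:,1]>120)
        orange=(h[:,0]<16)&(h[:,1]>150)
        dark=h[:,2]<60
        if k=='jig':
            print(' plate',rect(c_[(z>.008)&(z<.016)])); 
            print(' block top',rect(c_[(z>.035)&(z<.042)]))
            print(' blue top',rect(c_[blue&(z>.024)]), np.median(z[blue]))
            print(' brass',c_[orange].mean(0) if orange.any() else 0,orange.sum())
        if k=='stand':
            print(' top',rect(c_[blue&(z>.031)&(z<.037)])); 
            m=orange&(z>.093); print(' handle top',rect(c_[m]),z[orange].max(),np.median(z[m]))
            print(' handle',c_[orange].mean(0))
        if k=='tray':
            m=(z>.017)&(z<.026); print(' rim',rect(c_[m])); m=(z>.002)&(z<.008); print(' floor',rect(c_[m]))
E
python3 m.py
```

```text
scene table z 0.0012377228857943527
scene jig zhist [3590 1230   95  905  336  106  118  191  138    4    0    0]
 plate (array([525.4, -37.5]), array([101.2, 133. ]), 17.7, 1220)
 block top (array([522.3, -25.6]), array([36.6, 93.2]), 18.4, 147)
 blue top (array([ 820.1, -293.1]), array([ 46.5, 760.6]), 52.2, 76) 0.027035288978717976
 brass [ 0.5432574  -0.07565466  0.02705866] 3
scene stand zhist [1676  644   39   29   44   46   33  105   78   57   93   59]
 top (array([487.9, 271.6]), array([52.1, 52. ]), 81.8, 107)
 handle top (array([ 798.8, -129.1]), array([  20.9, 1033.6]), 37.7, 47) 0.7631280500077684 0.09804035207887223
 handle [0.49795948 0.26018247 0.08042267]
scene tray zhist [5262 4363 1005  257  387  554    5    0    0    0    0    0]
 rim (array([ 459. , -261.8]), array([154.1, 151.6]), 11.0, 747)
 floor (array([ 429.6, -258.6]), array([328. , 265.8]), 40.2, 5214)
side table z 0.0010427521615127262
side jig zhist [3720 1237  139 1281  443  159  153  291  199    0    0    0]
 plate (array([525.2, -35.8]), array([103.6, 132. ]), 17.8, 1712)
 block top (array([520.5, -28.7]), array([38.3, 98.1]), 14.4, 210)
 blue top (array([523.7, -75.3]), array([ 7. , 24.3]), 22.8, 5) 0.028704198231695774
 brass 0 0
side stand zhist [1083  854   38   41   54   65   49  144  114   97  158   80]
 top (array([486.1, 272. ]), array([49. , 48.2]), 81.5, 102)
 handle top (array([486.7, 271.8]), array([14.2, 21.8]), 72.5, 40) 0.10076728670155582 0.0992299336430644
 handle [0.49485644 0.27265356 0.06845914]
side tray zhist [8748 7286 1050  386  635 1023    1    0    0    0    0    0]
 rim (array([ 459.9, -260.8]), array([152. , 151.5]), 10.8, 1326)
 floor (array([ 485., -242.]), array([232.3, 281.6]), 53.6, 8126)
```

{"fn": "apply_moves", "kwargs": {
  "targets": [
    [[0.043, 0, -0.014, 0], [0.043, 0, -0.014, 0], [0.043, 0, -0.014, 0], [0.043, 0, -0.014, 0], [0.043, 0, -0.014, 0], [0.043, 0, -0.014, 0], [0.043, 0, -0.014, 0], [0.043, 0, -0.014, 0]]
  ]
}}

```text
clock: 0.95
eef_pos: [0.4924, 0.265, 0.2224]
orientation: [-1.552, 0.306, -0.303]
wrist_force: [0.2, 0.3, -0.5]
opening: 0.0937
```

{"fn": "apply_moves", "kwargs": {
  "targets": [
    [[0, 0, 0, -0.125], [0, 0, 0, -0.125], [0, 0, 0, 0], [0, 0, 0, 0], [0, 0, 0, 0], [0, 0, 0, 0], [0, 0, 0, 0], [0, 0, 0, 0]]
  ]
}}

```text
clock: 1.75
eef_pos: [0.4953, 0.2609, 0.2209]
orientation: [-1.572, 0.118, -0.111]
wrist_force: [0.5, 1.1, 0.9]
opening: 0.094
```

```bash
cat >> h.py <<'E'
def go(P,yawz=None):
    "tool-frame shift to world TCP P, and roll for the jaw axis at yaw yawz deg"
    s=read_state(); M=R.from_rotvec(s['orientation']).as_matrix(); y=np.degrees(np.arctan2(M[1,2],M[0,2]))
    print('tcp',np.round(s['eef_pos'],4),'jaw yaw',round(y,2),'shift',np.round(M.T@(np.array(P)-s['eef_pos']),4), 'roll',None if yawz is None else round(-np.radians((yawz-y+90)%180-90),4))
E
python3 - <<'E'
from h import *
import pickle
show(); go([.487,.272,.2],81.6)
d=get('wrist'); pickle.dump(d,open('w1.pkl','wb')); save(d,'w1.png')
E
```

```text
{'clock': 1.75, 'q': [0.4199, 0.3279, 1.4928, -0.0014, 1.3266, -1.0044], 'eef_pos': [0.4953, 0.2609, 0.2209], 'wrist_force': [0.5051, 1.1076, 0.855], 'torque': [0.0323, 0.0456, -0.0471], 'opening': 0.094}
[[0.989, -0.005, 0.146], [-0.146, -0.004, 0.989], [-0.004, -1.0, -0.004]]
tcp [0.4953 0.2609 0.2209] jaw yaw 81.63 shift [-0.0098  0.0209  0.0099] roll 0.0005
```

View pics/w1.png

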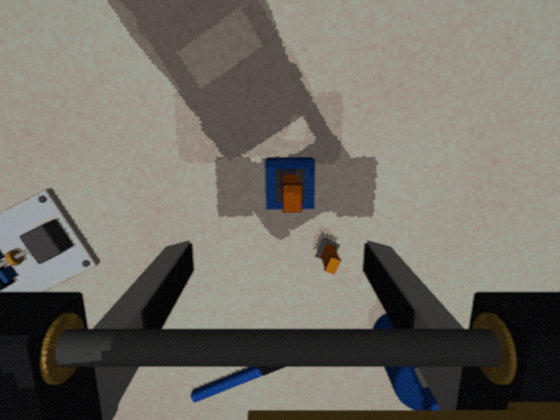

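The wrist view shows the stand at (290,184), with the handle top at about (292,200) squared to the jaws, the small tool at (330,258) and the jig at (40,245).

```bash
python3 - <<'E'
from h import *
import pickle
d=pickle.load(open('w1.pkl','rb')); C=cloud(d); hsv=cv2.cvtColor(d['color'],cv2.COLOR_RGB2HSV).astype(int)
def rect(P):
    r=cv2.minAreaRect((P[:,:2]*1000).astype(np.float32)); return np.round(r[0],1),np.round(r[1],1),round(r[2],1),len(P)
a,b,c,e=255,150,325,220
P=C[b:e,a:c].reshape(-1,3); h=hsv[b:e,a:c].reshape(-1,3); z=P[:,2]
blue=(abs(h[:,0]-115)<12)&(h[:,1]>120); org=(h[:,0]<16)&(h[:,1]>150)
print('stand',rect(P[blue&(z>.028)]),np.median(z[blue]))
m=org&(z>z[org].max()-.006); print('handle top',rect(P[m]),np.median(z[m]),z[org].max())
g=~blue&~org&(z>.033)&(z<.042); print('guard',rect(P[g]),np.median(z[g]))
print('table',np.median(C[20:60,20:80,2]))
E
```

```text
stand (array([468.3, 274.8]), array([48.3, 89.5]), 81.9, 1237) 0.03425508417268647
handle top (array([422.5, 271. ]), array([0., 0.]), 0.0, 4) 0.3817172737030056 0.3817172737030056
guard (array([488.5, 271.6]), array([50.2, 50. ]), 82.8, 534) 0.03812831767560579
table 0.00022819228311211253
```

```bash
python3 - <<'E'
from h import *
import pickle
d=pickle.load(open('w1.pkl','rb')); C=cloud(d); hsv=cv2.cvtColor(d['color'],cv2.COLOR_RGB2HSV).astype(int)
def rect(P):
    r=cv2.minAreaRect((P[:,:2]*1000).astype(np.float32)); return np.round(r[0],1),np.round(r[1],1),round(r[2],1),len(P)
a,b,c,e=255,150,325,220
P=C[b:e,a:c].reshape(-1,3); h=hsv[b:e,a:c].reshape(-1,3); z=P[:,2]
blue=(abs(h[:,0]-115)<12)&(h[:,1]>120); org=(h[:,0]<16)&(h[:,1]>150)
print('stand',rect(P[blue&(z>.031)&(z<.037)]))
m=org&(z>.092)&(z<.106); print('handle top',rect(P[m]),np.median(z[m]))
g=~blue&~org&(z>.034)&(z<.044); print('guard',rect(P[g]))
# edges of the orange top on the image -> ray onto z=.098
M=((hsv[...,0]<16)&(hsv[...,1]>150)&(np.arange(560)[None]<320)&(np.arange(420)[:,None]<220)); v,u=np.nonzero(M); print(u.min(),u.max(),v.min(),v.max())
for v0 in (188,195,205,210): uu=u[v==v0]; print(v0,uu.min() if len(uu) else 0,uu.max() if len(uu) else 0, hsv[v0,292])
for uv in [(u.min(),v.max()+1),(u.max()+1,v.max()+1)]: print(onplane(d,*uv,.098).round(4))
E
```

```text
stand (array([488., 272.]), array([48.3, 49.7]), 82.0, 1184)
handle top (array([488.1, 271.9]), array([16. , 24.1]), 82.6, 528) 0.09813966030161372
guard (array([488.4, 271.7]), array([49.9, 49.6]), 82.8, 496)
282 301 174 212
188 282 301 [ 13 245 104]
195 283 301 [ 13 237 129]
205 283 300 [ 13 235 129]
210 283 300 [ 13 227 127]
[0.4992 0.2621 0.098 ]
[0.5016 0.2788 0.098 ]
```

{"fn": "apply_moves", "kwargs": {
  "targets": [
    [[-0.005, 0, 0.006, -0.01], [-0.004, 0, 0.005, 0], [0, 0.01, 0, 0], [0, 0.01, 0, 0], [0, 0.01, 0, 0], [0, 0, 0, 0], [0, 0, 0, 0], [0, 0, 0, 0]]
  ],
  "jaw": 0.05
}}

```text
clock: 2.6
eef_pos: [0.4866, 0.274, 0.1871]
orientation: [-1.573, 0.111, -0.102]
wrist_force: [0.1, 0.3, 0.1]
opening: 0.05
```

```bash
python3 - <<'E'
from h import *
go([.488,.272,.062],82.3)
E
```

```text
tcp [0.4866 0.274  0.1871] jaw yaw 82.25 shift [ 0.0024  0.1251 -0.0012] roll -0.0009
```

{"fn": "apply_moves", "kwargs": {
  "targets": [
    [[0.0015, 0.02, -0.001, 0], [0, 0.02, 0, 0], [0, 0.02, 0, 0], [0, 0.02, 0, 0], [0, 0.015, 0, 0], [0, 0, 0, 0], [0, 0, 0, 0], [0, 0, 0, 0]]
  ]
}}

```text
clock: 3.4
eef_pos: [0.49, 0.2729, 0.0933]
orientation: [-1.569, 0.107, -0.108]
wrist_force: [-0.4, -1.1, 0.3]
opening: 0.0501
```

```bash
python3 - <<'E'
from h import *
go([.488,.272,.062],82.3); show()
E
```

```text
tcp [0.49   0.2729 0.0933] jaw yaw 82.19 shift [-0.0019  0.0313 -0.0011] roll -0.0019
{'clock': 3.4, 'q': [0.4433, 0.4646, 1.6199, -0.0014, 1.0571, -0.9905], 'eef_pos': [0.49, 0.2729, 0.0933], 'wrist_force': [-0.3877, -1.1375, 0.3173], 'torque': [-0.0112, -0.0051, -0.006], 'opening': 0.0501}
[[0.991, 0.001, 0.136], [-0.136, -0.001, 0.991], [0.001, -1.0, -0.001]]
```

{"fn": "apply_moves", "kwargs": {
  "targets": [
    [[-0.001, 0.015, -0.0005, 0], [0, 0.012, 0, 0], [0, 0.004, 0, 0], [0, 0, 0, 0], [0, 0, 0, 0], [0, 0, 0, 0], [0, 0, 0, 0], [0, 0, 0, 0]]
  ]
}}

```text
clock: 4.2
eef_pos: [0.4913, 0.2736, 0.0661]
orientation: [-1.566, 0.101, -0.113]
wrist_force: [0.2, 1.0, -0.0]
opening: 0.0502
```

```bash
python3 - <<'E'
from h import *
go([.488,.272,.062],82.3)
E
```

```text
tcp [0.4913 0.2736 0.0661] jaw yaw 82.19 shift [-0.0031  0.0041 -0.0021] roll -0.002
```

{"fn": "apply_moves", "kwargs": {
  "targets": [
    [[-0.002, 0.002, -0.001, 0], [-0.001, 0.001, -0.001, 0], [0, 0, 0, 0], [0, 0, 0, 0], [0, 0, 0, 0], [0, 0, 0, 0], [0, 0, 0, 0], [0, 0, 0, 0]]
  ]
}}

```text
clock: 5.0
eef_pos: [0.4879, 0.2719, 0.063]
orientation: [-1.565, 0.101, -0.113]
wrist_force: [0.2, 0.1, -0.2]
opening: 0.0502
```

{"fn": "apply_moves", "kwargs": {
  "targets": [
    [[0, 0, 0, 0], [0, 0, 0, 0], [0, 0, 0, 0], [0, 0, 0, 0], [0, 0, 0, 0], [0, 0, 0, 0], [0, 0, 0, 0], [0, 0, 0, 0]]
  ],
  "jaw": 0.0,
  "squeeze": 50
}}

```text
clock: 5.8
eef_pos: [0.4879, 0.272, 0.0631]
orientation: [-1.565, 0.101, -0.113]
wrist_force: [0.2, 0.3, -0.0]
opening: 0.0156
```

```bash
python3 - <<'E'
from h import *
go([.488,.272,.062],82.3); show()
E
```

```text
tcp [0.4879 0.272  0.0631] jaw yaw 82.19 shift [0.0001 0.0011 0.    ] roll -0.0019
{'clock': 5.8, 'q': [0.4435, 0.4993, 1.65, -0.0015, 0.9844, -0.9902], 'eef_pos': [0.4879, 0.272, 0.0631], 'wrist_force': [0.1519, 0.3351, -0.0296], 'torque': [0.0212, 0.0099, 0.0145], 'opening': 0.0156}
[[0.991, 0.008, 0.136], [-0.136, 0.002, 0.991], [0.007, -1.0, 0.003]]
```

{"fn": "apply_moves", "kwargs": {
  "targets": [
    [[0, -0.01, 0, 0], [0, -0.01, 0, 0], [0, -0.02, 0, 0], [0, -0.02, 0, 0], [0, -0.03, 0, 0], [0, -0.03, 0, 0], [0, -0.01, 0, 0], [0, 0, 0, 0]]
  ]
}}

```text
clock: 6.6
eef_pos: [0.4864, 0.2714, 0.2025]
orientation: [-1.565, 0.1, -0.114]
wrist_force: [0.2, -0.4, -1.3]
opening: 0.0157
```

```bash
python3 - <<'E'
from h import *
go([.5297,-.0513,.18],107.7); show()
E
```

```text
tcp [0.4864 0.2714 0.2025] jaw yaw 82.19 shift [ 0.0865  0.022  -0.3139] roll -0.4452
{'clock': 6.6, 'q': [0.4437, 0.3287, 1.5354, -0.0013, 1.2682, -0.9904], 'eef_pos': [0.4864, 0.2714, 0.2025], 'wrist_force': [0.1646, -0.3895, -1.3426], 'torque': [0.037, 0.0476, 0.0211], 'opening': 0.0157}
[[0.991, 0.009, 0.136], [-0.136, 0.003, 0.991], [0.008, -1.0, 0.004]]
```

{"fn": "apply_moves", "kwargs": {
  "targets": [
    [[0.0105, 0, -0.039, 0], [0.0105, 0, -0.039, 0], [0.0105, 0, -0.039, 0], [0.0105, 0, -0.039, 0], [0.0105, 0, -0.039, 0], [0.0105, 0, -0.039, 0], [0.0105, 0, -0.039, 0], [0.0105, 0, -0.039, 0]]
  ]
}}

```text
clock: 7.4
eef_pos: [0.5247, -0.0569, 0.1916]
orientation: [-1.566, 0.104, -0.099]
wrist_force: [0.1, 1.2, -1.0]
opening: 0.0161
```

{"fn": "apply_moves", "kwargs": {
  "targets": [
    [[0, 0, 0, -0.11], [0, 0, 0, -0.11], [0, 0, 0, -0.11], [0, 0, 0, -0.11], [0, 0, 0, 0], [0, 0, 0, 0], [0, 0, 0, 0], [0, 0, 0, 0]]
  ]
}}

```text
clock: 8.2
eef_pos: [0.5215, -0.0623, 0.1817]
orientation: [-1.549, -0.233, 0.257]
wrist_force: [-0.2, -0.5, -0.9]
opening: 0.0156
```

```bash
python3 - <<'E'
from h import *
go([.5297,-.0513,.13],107.7); show()
E
```

```text
tcp [ 0.5215 -0.0623  0.1817] jaw yaw 107.89 shift [0.0119 0.0516 0.0074] roll 0.0033
{'clock': 8.2, 'q': [-0.1895, 0.2938, 1.6321, 0.0019, 1.2328, -2.0732], 'eef_pos': [0.5215, -0.0623, 0.1817], 'wrist_force': [-0.2458, -0.513, -0.9012], 'torque': [0.0728, 0.0332, -0.0061], 'opening': 0.0156}
[[0.952, -0.016, -0.307], [0.307, 0.005, 0.952], [-0.014, -1.0, 0.01]]
```

{"fn": "apply_moves", "kwargs": {
  "targets": [
    [[0.006, 0, 0.004, 0], [0.006, 0.01, 0.003, 0.003], [0, 0.02, 0, 0], [0, 0.02, 0, 0], [0, 0, 0, 0], [0, 0, 0, 0], [0, 0, 0, 0], [0, 0, 0, 0]]
  ]
}}

```text
clock: 9.0
eef_pos: [0.5325, -0.049, 0.1297]
orientation: [-1.55, -0.23, 0.251]
wrist_force: [-0.9, -0.3, -0.3]
opening: 0.0155
```

```bash
python3 - <<'E'
from h import *
import pickle
go([.5297,-.0513,.13],107.7); show()
d=get('wrist'); pickle.dump(d,open('w2.pkl','wb'))
a=get('side');b=get('scene'); pickle.dump((a,b),open('s2.pkl','wb'))
im=np.vstack([cv2.resize(d['color'][60:360,80:480],(800,600))]); cv2.imwrite('pics/w2.png',im[:,:,::-1])
E
```

```text
tcp [ 0.5325 -0.049   0.1297] jaw yaw 107.54 shift [-0.0034 -0.0003 -0.0014] roll -0.0028
{'clock': 9.0, 'q': [-0.1614, 0.372, 1.6582, 0.0027, 1.1262, -2.0395], 'eef_pos': [0.5325, -0.049, 0.1297], 'wrist_force': [-0.862, -0.3329, -0.2603], 'torque': [-0.0136, -0.0179, 0.0131], 'opening': 0.0155}
[[0.953, -0.014, -0.301], [0.301, 0.005, 0.953], [-0.012, -1.0, 0.009]]
```

View pics/w2.png

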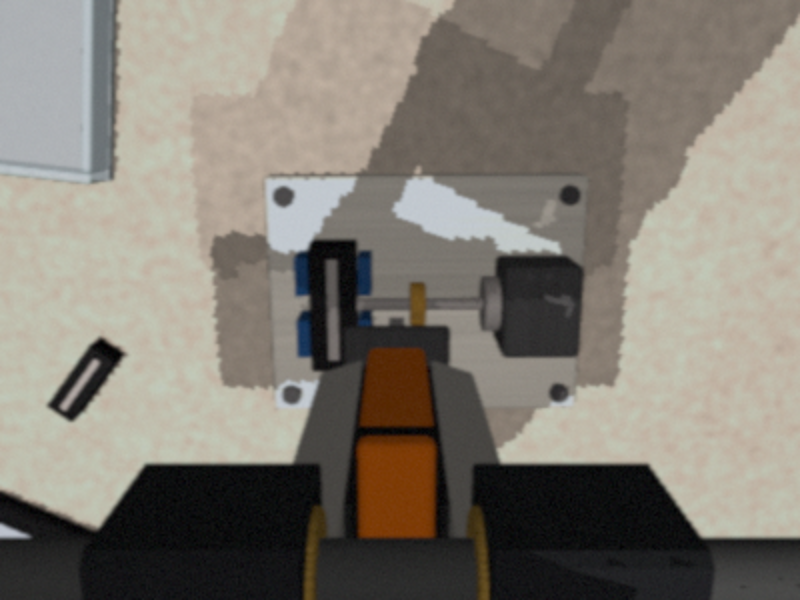

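The crop shows the shaft along crop row 303 (x 360–480), the collar at x≈418, the link at (333,305), and the fork's guard at (396,345). The blade is just in front of the collar, and the jaws are square to the jig.

```bash
python3 - <<'E'
from h import *
import pickle
d=pickle.load(open('w2.pkl','rb')); C=cloud(d)
def rect(P):
    r=cv2.minAreaRect((P[:,:2]*1000).astype(np.float32)); return np.round(r[0],1),np.round(r[1],1),round(r[2],1),len(P)
g=d['color'].astype(int)
z=d['z_map']; Z=C[...,2]
# shaft rows by height
for u in (264,267,270,273,277,299,305,312):
    col=Z[200:224,u]; m=np.nonzero((col>.018)&(col<.035))[0]+200
    print(u,m.min() if len(m) else 0,m.max() if len(m) else 0, g[204:218,u].mean(1).round().astype(int).tolist())
print('row211',g[211,255:325].sum(1)//3)
Q=C[140:270,200:380].reshape(-1,3); print('plate',rect(Q[(Q[:,2]>.009)&(Q[:,2]<.015)]))
for n,D in zip(('side','scene'),pickle.load(open('s2.pkl','rb'))):
    tip=read_state()['eef_pos']+R.from_rotvec(read_state()['orientation']).as_matrix()@[0,.061,0]
    print(n,'tip px',np.round(proj(D,tip),1)); 
    u,v=map(int,proj(D,tip)); save(D,n+'2.png',(u-50,v-60,u+50,v+40),6)
a,b=[cv2.resize(cv2.imread(f'pics/{n}2.png'),(400,400)) for n in('side','scene')]; cv2.imwrite('pics/tips.png',np.hstack([a,b]))
E
```

```text
264 200 222 [48, 52, 57, 71, 102, 87, 82, 92, 89, 86, 75, 50, 31, 32]
267 209 214 [112, 115, 116, 117, 109, 82, 83, 89, 87, 83, 85, 115, 139, 139]
270 209 214 [115, 114, 117, 116, 109, 87, 84, 90, 89, 84, 89, 121, 142, 144]
273 209 214 [112, 115, 116, 121, 108, 85, 84, 91, 90, 84, 87, 122, 141, 144]
277 209 214 [111, 116, 118, 116, 108, 84, 82, 91, 86, 82, 88, 125, 145, 141]
299 209 214 [111, 116, 119, 117, 109, 86, 92, 103, 104, 88, 100, 138, 148, 143]
305 209 214 [116, 113, 118, 114, 110, 91, 90, 104, 110, 102, 101, 136, 146, 145]
312 209 214 [115, 116, 115, 113, 101, 88, 91, 98, 109, 101, 108, 137, 147, 144]
row211 [ 11  10  35  74  97 102 101  94  88  91  90  91  89  87  89  90  89  88
  90  88  92  87  91  90  89  88  90  88  88  82  77  72  72  69  75  74
  70  73  83  87  87  85  90  99 102 104 103 103 100 105 104 103 102 103
 104  99  98  98 102 103 102 101 104  93  98  97  82  73  86 108]
plate (array([525.7, -38.9]), array([ 99.5, 130.2]), 17.6, 10649)
side tip px [266.3 247.4]
scene tip px [226.3 204.7]
```

View pics/tips.png

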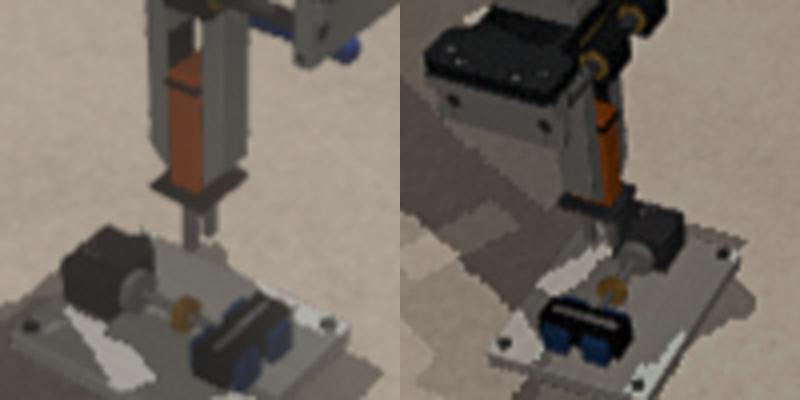

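Both views show the prong tips within about a pixel of the predicted tip (crop (200,240) in each). The arm and camera frames agree, so the tip offset is good.

```bash
python3 - <<'E'
from h import *
import pickle
d=pickle.load(open('w2.pkl','rb'))
for u in (258,270,284,292,312): print(u,onplane(d,u,211.7,.0218).round(4))
a,b=onplane(d,262,211.7,.0218),onplane(d,318,211.7,.0218); print('bar yaw',np.degrees(np.arctan2(*(b-a)[[1,0]])))
# scene/side cross-check: project the shaft pt
s=read_state(); M=R.from_rotvec(s['orientation']).as_matrix()
tip=s['eef_pos']+M@[0,.061,0]; print('tip',tip.round(4))
yaw=np.radians(17.6); ex=np.array([np.cos(yaw),np.sin(yaw)]); ey=np.array([-ex[1],ex[0]])
for nm,c in (('plate wrist',[.5257,-.0389]),('plate far',[.5253,-.0366])):
    o=np.array(c)-.002*ey; print(nm,'shaft',(o-.0135*ey).round(4),'origin',o.round(4))
    print('  tip in jig',((tip[:2]-o)@ex).round(4),((tip[:2]-o)@ey).round(4), 'shaft line pt in jig', [( (p[:2]-o)@ex).round(4) for p in (a,b)], 'collar front', ((onplane(d,284,211.7,.0218)[:2]-o)@ey).round(4))
E
```

```text
258 [ 0.5345 -0.0653  0.0218]
270 [ 0.5317 -0.0561  0.0218]
284 [ 0.5283 -0.0454  0.0218]
292 [ 0.5264 -0.0393  0.0218]
312 [ 0.5216 -0.024   0.0218]
bar yaw 107.38748467461497
tip [ 0.5315 -0.0487  0.0685]
plate wrist shaft [ 0.5304 -0.0537] origin [ 0.5263 -0.0408]
  tip in jig 0.0025 -0.0091 shaft line pt in jig [np.float64(0.0005), np.float64(0.0006)] collar front -0.005
plate far shaft [ 0.53   -0.0514] origin [ 0.5259 -0.0385]
  tip in jig 0.0022 -0.0114 shaft line pt in jig [np.float64(0.0001), np.float64(0.0003)] collar front -0.0073
```

{"fn": "apply_moves", "kwargs": {
  "targets": [
    [[-0.002, 0.008, -0.004, -0.003], [0, 0.012, 0, 0], [0, 0.006, 0, 0], [0, 0, 0, 0], [0, 0, 0, 0], [0, 0, 0, 0], [0, 0, 0, 0], [0, 0, 0, 0]]
  ]
}}

```text
clock: 9.95
eef_pos: [0.5311, -0.0539, 0.1013]
orientation: [-1.55, -0.232, 0.253]
wrist_force: [-0.2, -0.7, 0.1]
opening: 0.0157
```

```bash
cat >> h.py <<'E'
def tipj():
    s=read_state(); M=R.from_rotvec(s['orientation']).as_matrix(); t=s['eef_pos']+M@[0,.061,0]
    yaw=np.radians(17.5); ex=np.array([np.cos(yaw),np.sin(yaw)]); ey=np.array([-ex[1],ex[0]]); o=np.array([.5267,-.0407])
    f=s['wrist_force']; print('t',round(s['clock'],2),'tip jig mm',np.round(1000*np.array([(t[:2]-o)@ex,(t[:2]-o)@ey,t[2]]),1),'F jig',np.round([f[:2]@ex,f[:2]@ey,f[2]],1),'yd',M[:,1].round(3),'yawerr',round(float(np.degrees(np.arctan2(M[1,2],M[0,2])))-107.5,2),'open',s['opening'])
E
python3 - <<'E'
from h import *
tipj()
E
```

```text
t 9.95 tip jig mm [ -0.5 -13.4  40.3] F jig [-0.4 -0.7  0.1] yd [-0.014  0.005 -1.   ] yawerr 0.2 open 0.015688506774685362
```

```bash
python3 - <<'E'
from h import *
s=read_state(); M=R.from_rotvec(s['orientation']).as_matrix(); t=s['eef_pos']+M@[0,.061,0]
ims=[]
for n in ('scene','side','wrist'):
    d=get(n); u,v=map(int,proj(d,t)); print(n,proj(d,t)); w=40
    ims.append(cv2.resize(d['color'][v-30:v+30,u-w//2-10:u+w//2+10],(260*1,260),interpolation=cv2.INTER_CUBIC))
cv2.imwrite('pics/tips3.png',np.hstack(ims)[:,:,::-1])
E
```

```text
scene (np.float64(225.3748486080008), np.float64(214.83487251659972))
side (np.float64(267.64099686745726), np.float64(260.9782849790945))
wrist (np.float64(279.72162123825035), np.float64(232.38910911973073))
```

View pics/tips3.png

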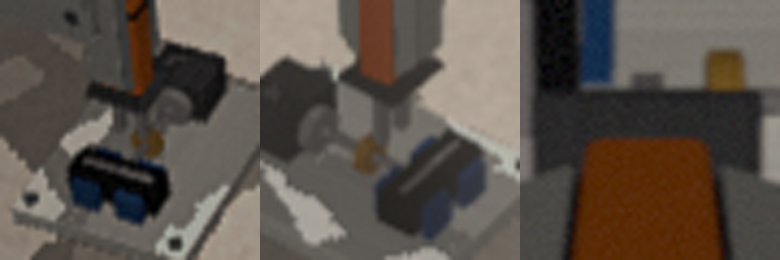

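The three crops show the prongs above the bare shaft, between the blue wall and the collar. I'll descend with dx +0.0005.

{"fn": "apply_moves", "kwargs": {
  "targets": [
    [[0.0005, 0.006, 0, 0.003], [0, 0.006, 0, 0], [0, 0.003, 0, 0], [0, 0, 0, 0], [0, 0, 0, 0], [0, 0, 0, 0], [0, 0, 0, 0], [0, 0, 0, 0]]
  ]
}}

```text
clock: 10.9
eef_pos: [0.5313, -0.0536, 0.0848]
orientation: [-1.55, -0.229, 0.251]
wrist_force: [0.3, 0.2, -1.0]
opening: 0.016
```

```bash
python3 -c "
from h import *
tipj()"
```

```text
t 10.9 tip jig mm [ -0.2 -13.2  23.8] F jig [ 0.3  0.1 -1. ] yd [-0.015  0.005 -1.   ] yawerr 0.02 open 0.015971449673552435
```

{"fn": "apply_moves", "kwargs": {
  "targets": [
    [[0.0002, 0.003, 0, 0], [0, 0.003, 0, 0], [0, 0.001, 0, 0], [0, 0, 0, 0], [0, 0, 0, 0], [0, 0, 0, 0], [0, 0, 0, 0], [0, 0, 0, 0]]
  ]
}}

```text
clock: 11.7
eef_pos: [0.5315, -0.0535, 0.0773]
orientation: [-1.551, -0.229, 0.25]
wrist_force: [0.5, -0.8, -0.3]
opening: 0.0157
```

```bash
python3 -c "
from h import *
tipj()"
```

```text
t 11.7 tip jig mm [  0.  -13.2  16.3] F jig [ 0.3 -0.9 -0.3] yd [-0.014  0.005 -1.   ] yawerr 0.02 open 0.015705278314945424
```

{"fn": "apply_moves", "kwargs": {
  "targets": [
    [[0, 0, 0.001, 0], [0, 0, 0.001, 0], [0, 0, 0.001, 0], [0, 0, 0.001, 0], [0, 0, 0, 0], [0, 0, 0, 0], [0, 0, 0, 0], [0, 0, 0, 0]]
  ]
}}

```text
clock: 12.5
eef_pos: [0.5303, -0.0493, 0.0775]
orientation: [-1.551, -0.23, 0.25]
wrist_force: [-0.4, -0.1, -0.5]
opening: 0.0161
```

```bash
python3 -c "
from h import *
tipj()"
```

```text
t 12.5 tip jig mm [ 0.1 -8.7 16.5] F jig [-0.5 -0.  -0.5] yd [-0.014  0.005 -1.   ] yawerr 0.03 open 0.016080025099276543
```

{"fn": "apply_moves", "kwargs": {
  "targets": [
    [[0, 0, 0.001, 0], [0, 0, 0, 0], [0, 0, 0.001, 0], [0, 0, 0, 0], [0, 0, 0, 0], [0, 0, 0, 0], [0, 0, 0, 0], [0, 0, 0, 0]]
  ]
}}

```text
clock: 13.3
eef_pos: [0.5296, -0.0473, 0.0775]
orientation: [-1.551, -0.229, 0.25]
wrist_force: [0.5, -0.4, -0.9]
opening: 0.0155
```

```bash
python3 -c "
from h import *
tipj()"
```

```text
t 13.3 tip jig mm [ 0.1 -6.6 16.5] F jig [ 0.4 -0.5 -0.9] yd [-0.014  0.005 -1.   ] yawerr 0.02 open 0.015513693060171172
```

{"fn": "apply_moves", "kwargs": {
  "targets": [
    [[0, 0, 0.001, 0], [0, 0, 0, 0], [0, 0, 0.0005, 0], [0, 0, 0, 0], [0, 0, 0, 0], [0, 0, 0, 0], [0, 0, 0, 0], [0, 0, 0, 0]]
  ]
}}

```text
clock: 14.1
eef_pos: [0.5293, -0.0464, 0.0775]
orientation: [-1.552, -0.23, 0.25]
wrist_force: [0.5, -2.4, -1.2]
opening: 0.0158
```

```bash
python3 -c "
from h import *
tipj()"
```

```text
t 14.1 tip jig mm [ 0.  -5.7 16.5] F jig [-0.3 -2.4 -1.2] yd [-0.013  0.004 -1.   ] yawerr 0.02 open 0.015843654997876943
```

{"fn": "apply_moves", "kwargs": {
  "targets": [
    [[0, 0, 0.001, 0], [0, 0, 0, 0], [0, 0, 0.0005, 0], [0, 0, 0, 0], [0, 0, 0, 0], [0, 0, 0, 0], [0, 0, 0, 0], [0, 0, 0, 0]]
  ]
}}

```text
clock: 14.9
eef_pos: [0.529, -0.0456, 0.0775]
orientation: [-1.553, -0.23, 0.25]
wrist_force: [0.8, -3.2, -1.9]
opening: 0.0155
```

```bash
python3 -c "
from h import *
tipj()"
```

```text
t 14.9 tip jig mm [ 0.1 -5.  16.5] F jig [-0.2 -3.3 -1.9] yd [-0.013  0.002 -1.   ] yawerr 0.02 open 0.01548168263138753
```

{"fn": "apply_moves", "kwargs": {
  "targets": [
    [[0, 0, 0.001, 0], [0, 0, 0.001, 0], [0, 0, 0.001, 0], [0, 0, 0.0005, 0], [0, 0, 0.0005, 0], [0, 0, 0.0005, 0], [0, 0, 0.0005, 0], [0, 0, 0.0005, 0]]
  ]
}}

```text
clock: 15.7
eef_pos: [0.528, -0.0423, 0.0776]
orientation: [-1.558, -0.232, 0.249]
wrist_force: [0.9, -7.3, -2.9]
opening: 0.0157
```

```bash
python3 -c "
from h import *
tipj()"
```

```text
t 15.7 tip jig mm [ 0.1 -1.9 16.6] F jig [-1.3 -7.2 -2.9] yd [-0.01  -0.002 -1.   ] yawerr 0.05 open 0.015663232159012785
```

{"fn": "apply_moves", "kwargs": {
  "targets": [
    [[0, 0, 0.001, 0], [0, 0, 0.001, 0], [0, 0, 0.0005, 0], [0, 0, 0.0005, 0], [0, 0, 0.0005, 0], [0, 0, 0.0005, 0], [0, 0, 0.0005, 0], [0, 0, 0.0005, 0]]
  ]
}}

```text
clock: 16.5
eef_pos: [0.5274, -0.0407, 0.0776]
orientation: [-1.565, -0.234, 0.248]
wrist_force: [2.6, -7.0, -3.9]
opening: 0.0157
```

```bash
python3 -c "
from h import *
tipj()
d=get('side');C=cloud(d)
import pickle
pickle.dump(d,open('s3.pkl','wb'))
u,v=map(int,proj(d,[.5373,-.0740,.03])); print(u,v,np.round(C[v-8:v+6:2,u-6:u+8:2,2]*1000))"
```

```text
t 16.5 tip jig mm [ 0.1 -0.6 16.6] F jig [ 0.4 -7.4 -3.9] yd [-0.007 -0.009 -1.   ] yawerr 0.06 open 0.015660877445409043
277 269 [[ 15.  45.  45.  44.  44.  44.  45.]
 [ 44.  45.  44.  46.  45.  43.  42.]
 [ 44.  44.  45.  44.  46.  42.  38.]
 [ 45.  45.  45.  44.  40.  34.  31.]
 [ 44.  44.  44.  41.  32.  32.  29.]
 [ 45.  43.  40.  37.  30.  25.  27.]
 [ 42.  39.  37. 591.  31.  18.  22.]]
```

The link top now reads 44 mm (popped height 43.5), so it has risen. Backing off.

{"fn": "apply_moves", "kwargs": {
  "targets": [
    [[0, 0, -0.001, 0], [0, 0, -0.0015, 0], [0, 0, -0.0015, 0], [0, 0, -0.0015, 0], [0, 0, -0.0015, 0], [0, 0, -0.001, 0], [0, 0, 0, 0], [0, 0, 0, 0]]
  ]
}}

```text
clock: 17.35
eef_pos: [0.5296, -0.0477, 0.0775]
orientation: [-1.564, -0.234, 0.248]
wrist_force: [0.0, 0.8, -0.9]
opening: 0.0157
```

```bash
python3 -c "
from h import *
tipj()"
```

```text
t 17.35 tip jig mm [ 0.  -7.9 16.5] F jig [ 0.3  0.8 -0.9] yd [-0.008 -0.008 -1.   ] yawerr 0.06 open 0.01567803526519745
```

{"fn": "apply_moves", "kwargs": {
  "targets": [
    [[0, 0, -0.0015, 0], [0, 0, -0.001, 0], [0, -0.004, 0, 0], [0, -0.008, 0, 0], [0, -0.01, 0, 0], [0, -0.02, 0, 0], [0, -0.03, 0, 0], [0, -0.03, 0, 0]]
  ]
}}

```text
clock: 18.15
eef_pos: [0.5297, -0.049, 0.1828]
orientation: [-1.562, -0.229, 0.252]
wrist_force: [-0.7, 0.0, -0.5]
opening: 0.0157
```

```bash
python3 -c "
from h import *
tipj(); go([.488,.272,.19],82.3)
import pickle
pickle.dump([get('side'),get('scene')],open('s4.pkl','wb'))"
```

```text
t 18.15 tip jig mm [ -0.6  -9.  121.8] F jig [-0.6  0.2 -0.5] yd [-0.014 -0.007 -1.   ] yawerr 0.07 open 0.015667238105859425
tcp [ 0.5297 -0.049   0.1828] jaw yaw 107.57 shift [ 0.057  -0.0088  0.3186] roll 0.441
```

{"fn": "apply_moves", "kwargs": {
  "targets": [
    [[0.007, -0.002, 0.039, 0], [0.007, -0.002, 0.039, 0], [0.007, -0.002, 0.039, 0], [0.007, -0.002, 0.039, 0], [0.007, -0.002, 0.039, 0], [0.007, -0.002, 0.039, 0], [0.007, -0.002, 0.039, 0], [0.007, -0.002, 0.035, 0]]
  ]
}}

```text
clock: 19.05
eef_pos: [0.4902, 0.269, 0.2019]
orientation: [-1.566, -0.231, 0.239]
wrist_force: [1.0, -0.8, -1.2]
opening: 0.0156
```

{"fn": "apply_moves", "kwargs": {
  "targets": [
    [[0, 0, 0, 0.11], [0, 0, 0, 0.11], [0, 0, 0, 0.11], [0, 0, 0, 0.11], [0, 0, 0, 0], [0, 0, 0, 0], [0, 0, 0, 0], [0, 0, 0, 0]]
  ]
}}

```text
clock: 19.85
eef_pos: [0.4876, 0.2739, 0.2016]
orientation: [-1.577, 0.116, -0.108]
wrist_force: [0.3, -0.7, -1.9]
opening: 0.016
```

```bash
cat >> h.py <<'E'
def tips():
    s=read_state(); M=R.from_rotvec(s['orientation']).as_matrix(); t=s['eef_pos']+M@[0,.061,0]
    e=M.T@(np.array([.488,.272,.002])-t); print('t',round(s['clock'],2),'tip',t.round(4),'tip->stand tool shift',e.round(4),'yd',M[:,1].round(4),'F',np.round(s['wrist_force'],1)); go(s['eef_pos'],82.3)
E
python3 -c "
from h import *
tips()"
```

```text
t 19.85 tip [0.4872 0.2734 0.1406] tip->stand tool shift [ 0.0016  0.1386 -0.    ] yd [-0.0055 -0.0084 -0.9999] F [ 0.3 -0.7 -1.9]
tcp [0.4876 0.2739 0.2016] jaw yaw 81.85 shift [0. 0. 0.] roll -0.0079
```

{"fn": "apply_moves", "kwargs": {
  "targets": [
    [[0.0014, 0.02, -0.001, -0.008], [0, 0.025, 0, 0], [0, 0.02, 0, 0], [0, 0.01, 0, 0], [0, 0, 0, 0], [0, 0, 0, 0], [0, 0, 0, 0], [0, 0, 0, 0]]
  ]
}}

```text
clock: 20.65
eef_pos: [0.4899, 0.2725, 0.1275]
orientation: [-1.575, 0.1, -0.1]
wrist_force: [0.6, -0.9, -1.1]
opening: 0.016
```

```bash
python3 -c "
from h import *
tips()
s=read_state(); M=R.from_rotvec(s['orientation']).as_matrix(); t=s['eef_pos']+M@[0,.061,0]
ims=[]
for n in ('scene','side'):
    d=get(n); u,v=map(int,proj(d,t)); print(n,proj(d,t))
    ims.append(cv2.resize(d['color'][v-40:v+30,u-35:u+35],(400,400),interpolation=cv2.INTER_CUBIC))
cv2.imwrite('pics/ret.png',np.hstack(ims)[:,:,::-1])"
```

```text
t 20.65 tip [0.4898 0.2721 0.0665] tip->stand tool shift [-0.0018  0.0645  0.0001] yd [-8.0e-04 -6.2e-03 -1.0e+00] F [ 0.6 -0.9 -1.1]
tcp [0.4899 0.2725 0.1275] jaw yaw 82.7 shift [0. 0. 0.] roll 0.007
scene (np.float64(300.9523822318818), np.float64(135.11863942493792))
side (np.float64(170.11448308591565), np.float64(183.87620181670366))
```

View pics/ret.png

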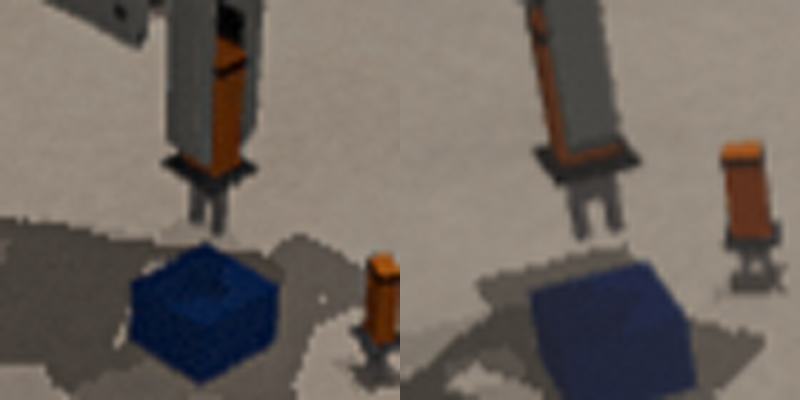

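The prongs are centred over the pocket, at the predicted pixels in both views, so nothing slipped.

{"fn": "apply_moves", "kwargs": {
  "targets": [
    [[-0.0018, 0.005, 0, 0.007], [0, 0.012, 0, 0], [0, 0.006, 0, 0], [0, 0, 0, 0], [0, 0, 0, 0], [0, 0, 0, 0], [0, 0, 0, 0], [0, 0, 0, 0]]
  ]
}}

```text
clock: 21.55
eef_pos: [0.4879, 0.2726, 0.1025]
orientation: [-1.574, 0.106, -0.106]
wrist_force: [-0.4, 0.3, -1.4]
opening: 0.0158
```

```bash
python3 -c "
from h import *
tips()"
```

```text
t 21.55 tip [0.4878 0.2722 0.0415] tip->stand tool shift [0.0002 0.0395 0.0001] yd [-8.0e-04 -6.2e-03 -1.0e+00] F [-0.4  0.3 -1.4]
tcp [0.4879 0.2726 0.1025] jaw yaw 82.26 shift [0. 0. 0.] roll -0.0006
```

{"fn": "apply_moves", "kwargs": {
  "targets": [
    [[-0.0002, 0.006, 0, 0], [-0.0002, 0.008, 0, 0], [-0.0002, 0.008, 0, 0], [0, 0.005, 0, 0], [0, 0, 0, 0], [0, 0, 0, 0], [0, 0, 0, 0], [0, 0, 0, 0]]
  ]
}}

```text
clock: 22.35
eef_pos: [0.4871, 0.2725, 0.0728]
orientation: [-1.575, 0.107, -0.106]
wrist_force: [-0.5, -0.6, -0.9]
opening: 0.0158
```

```bash
python3 -c "
from h import *
tips()"
```

```text
t 22.35 tip [0.487  0.2721 0.0118] tip->stand tool shift [0.001  0.0098 0.0001] yd [-0.0011 -0.0063 -1.    ] F [-0.5 -0.6 -0.9]
tcp [0.4871 0.2725 0.0728] jaw yaw 82.27 shift [0. 0. 0.] roll -0.0006
```

{"fn": "apply_moves", "kwargs": {
  "targets": [
    [[0.0005, 0.005, 0, 0], [0, 0.003, 0, 0], [0, 0.001, 0, 0], [0, 0, 0, 0], [0, 0, 0, 0], [0, 0, 0, 0], [0, 0, 0, 0], [0, 0, 0, 0]]
  ]
}}

```text
clock: 23.15
eef_pos: [0.4879, 0.2724, 0.0635]
orientation: [-1.574, 0.106, -0.106]
wrist_force: [-0.2, -0.5, -1.2]
opening: 0.0157
```

```bash
python3 -c "
from h import *
tips()"
```

```text
t 23.15 tip [0.4879 0.2721 0.0025] tip->stand tool shift [ 0.0001  0.0005 -0.    ] yd [-2.0e-04 -5.9e-03 -1.0e+00] F [-0.2 -0.5 -1.2]
tcp [0.4879 0.2724 0.0635] jaw yaw 82.27 shift [0. 0. 0.] roll -0.0006
```

{"fn": "apply_moves", "kwargs": {
  "targets": [
    [[0, 0, 0, 0], [0, 0, 0, 0], [0, 0, 0, 0], [0, 0, 0, 0], [0, 0, 0, 0], [0, 0, 0, 0], [0, 0, 0, 0], [0, 0, 0, 0]]
  ],
  "jaw": 0.05
}}

```text
clock: 23.95
eef_pos: [0.4881, 0.2725, 0.0639]
orientation: [-1.574, 0.105, -0.107]
wrist_force: [0.4, 0.1, 0.1]
opening: 0.0498
```

{"fn": "apply_moves", "kwargs": {
  "targets": [
    [[0, -0.01, 0, 0], [0, -0.02, 0, 0], [0, -0.03, 0, 0], [0, -0.03, 0, 0], [0, -0.03, 0, 0], [0, -0.01, 0, 0], [0, 0, 0, 0], [0, 0, 0, 0]]
  ]
}}

```text
clock: 24.75
eef_pos: [0.4874, 0.273, 0.2012]
orientation: [-1.574, 0.106, -0.107]
wrist_force: [0.3, -1.2, -0.1]
opening: 0.0501
```

```bash
python3 - <<'E'
from h import *
import pickle
go([.5373,-.0740,.2],17.5)
d=get('side'); C=cloud(d)
hsv=cv2.cvtColor(d['color'],cv2.COLOR_RGB2HSV).astype(int)
P=C[150:222,150:190].reshape(-1,3); h=hsv[150:222,150:190].reshape(-1,3); m=(h[:,0]<16)&(h[:,1]>150)&(P[:,2]<.11); print('handle',P[m].mean(0),P[m][:,2].max(), 'top',P[m&(P[:,2]>.094)].mean(0))
a,b=d,get('scene'); yaw=np.radians(17.5)
im=[cv2.resize(x['color'][v-70:v+70,u-90:u+90],(400,311)) for x,(u,v) in ((a,(261,260)),(b,(232,215)))]
im2=[cv2.resize(x['color'][v-40:v+40,u-50:u+50],(400,289)) for x,(u,v) in ((a,(172,185)),(b,(300,140)))]
cv2.imwrite('pics/after.png',np.vstack([np.hstack(im),np.hstack(im2)])[:,:,::-1])
for D in (a,b):
    C=cloud(D).reshape(-1,3); o=np.array([.5267,-.0407]); ex=np.array([np.cos(yaw),np.sin(yaw)]); ey=np.array([-ex[1],ex[0]])
    j=np.stack([(C[:,:2]-o)@ex,(C[:,:2]-o)@ey,C[:,2]],1)
    m=(abs(j[:,0])<.045)&(j[:,1]>-.06)&(j[:,1]<-.015)&(j[:,2]>.040)&(j[:,2]<.05)
    q=j[m]*1000; print('link top',len(q),q.min(0).round(1),q.max(0).round(1),np.median(q[:,2]), cv2.minAreaRect(C[m][:,:2].astype(np.float32)*1000))
E
```

```text
tcp [0.4874 0.273  0.2012] jaw yaw 82.27 shift [ 0.0961  0.0032 -0.3371] roll 1.1304
handle [0.48445905 0.26725288 0.07008746] 0.10078520584830228 top [0.48499238 0.26961751 0.09837096]
link top 205 [-25.7 -42.3  40.1] [ 25.3 -23.   47. ] 43.94306902823307 ((536.3370361328125, -71.91192626953125), (50.95197296142578, 19.288681030273438), 17.62270736694336)
link top 155 [-24.6 -44.7  40.2] [ 25.2 -21.8  47.2] 43.60477746140857 ((537.1444702148438, -72.3531494140625), (49.6142463684082, 22.074790954589844), 15.020755767822266)
```

View pics/after.png

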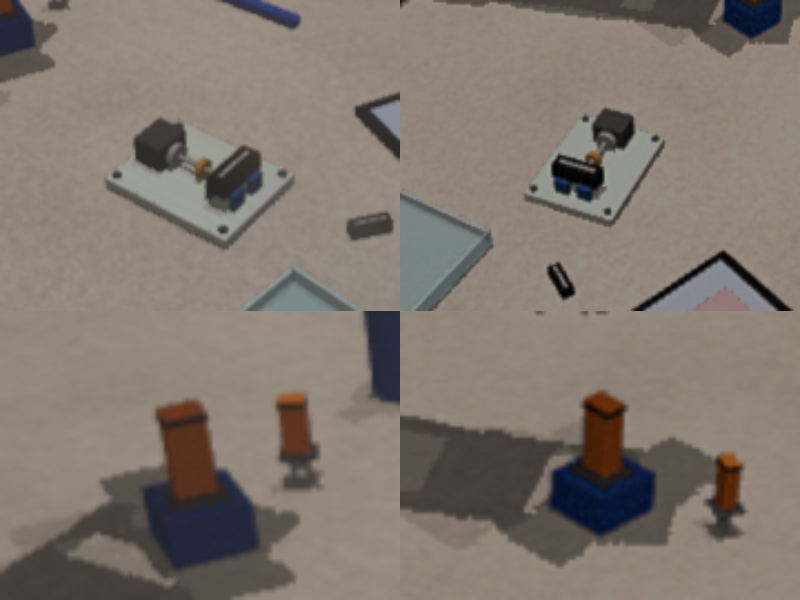

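The link is up and level (tops at 44 mm in both views), the bar is back and the tool is upright in its stand. The link centre is about (0.537,-0.073).

{"fn": "apply_moves", "kwargs": {
  "targets": [
    [[0.012, 0, -0.041, 0], [0.012, 0, -0.041, 0], [0.012, 0, -0.041, 0], [0.012, 0, -0.041, 0], [0.012, 0, -0.041, 0], [0.012, 0, -0.041, 0], [0.012, 0, -0.041, 0], [0.011, 0, -0.04, 0]]
  ],
  "jaw": 0.074
}}

```text
clock: 25.65
eef_pos: [0.5355, -0.0722, 0.1924]
orientation: [-1.577, 0.112, -0.087]
wrist_force: [0.7, -0.7, -0.2]
opening: 0.0742
```

{"fn": "apply_moves", "kwargs": {
  "targets": [
    [[0, 0, 0, 0.14], [0, 0, 0, 0.14], [0, 0, 0, 0.14], [0, 0, 0, 0.14], [0, 0, 0, 0.14], [0, 0, 0, 0.14], [0, 0, 0, 0.14], [0, 0, 0, 0.14]]
  ]
}}

```text
clock: 26.45
eef_pos: [0.532, -0.0781, 0.1808]
orientation: [-1.351, 1.027, -0.986]
wrist_force: [-0.4, -0.3, 0.8]
opening: 0.0742
```

```bash
python3 - <<'E'
from h import *
show(); go([.537,-.073,.1],17.4)
E
```

```text
{'clock': 26.45, 'q': [-0.2088, 0.3305, 1.5859, -0.0112, 1.2577, -0.4815], 'eef_pos': [0.532, -0.0781, 0.1808], 'wrist_force': [-0.4154, -0.2735, 0.8185], 'torque': [0.0135, 0.0228, -0.0703], 'opening': 0.0742}
[[0.273, -0.034, 0.961], [-0.962, -0.004, 0.273], [-0.006, -0.999, -0.034]]
tcp [ 0.532  -0.0781  0.1808] jaw yaw 15.84 shift [-0.003   0.0806  0.0089] roll -0.0272
```

{"fn": "apply_moves", "kwargs": {
  "targets": [
    [[-0.003, 0.01, 0.008, -0.027], [0, 0.02, 0, 0], [0, 0.02, 0, 0], [0, 0.02, 0, 0], [0, 0, 0, 0], [0, 0, 0, 0], [0, 0, 0, 0], [0, 0, 0, 0]]
  ]
}}

```text
clock: 27.25
eef_pos: [0.5363, -0.0708, 0.1013]
orientation: [-1.375, 0.991, -0.936]
wrist_force: [-0.0, 0.0, -0.5]
opening: 0.074
```

```bash
python3 - <<'E'
from h import *
show(); go([.537,-.073,.036],17.4)
E
```

```text
{'clock': 27.25, 'q': [-0.1944, 0.4352, 1.6428, -0.0112, 1.1044, -0.5229], 'eef_pos': [0.5363, -0.0708, 0.1013], 'wrist_force': [-0.0326, 0.0136, -0.4955], 'torque': [-0.0796, 0.0215, 0.0288], 'opening': 0.074}
[[0.327, -0.042, 0.944], [-0.945, -0.002, 0.328], [-0.012, -0.999, -0.04]]
tcp [ 0.5363 -0.0708  0.1013] jaw yaw 19.14 shift [0.0031 0.0653 0.0026] roll 0.0303
```

{"fn": "apply_moves", "kwargs": {
  "targets": [
    [[0.002, 0.01, 0.002, 0.03], [0, 0.01, 0, 0], [0, 0.01, 0, 0], [0, 0.006, 0, 0], [0, 0, 0, 0], [0, 0, 0, 0], [0, 0, 0, 0], [0, 0, 0, 0]]
  ]
}}

```text
clock: 28.05
eef_pos: [0.538, -0.0724, 0.0631]
orientation: [-1.363, 1.013, -0.962]
wrist_force: [-0.1, -0.5, -0.6]
opening: 0.0739
```

```bash
python3 - <<'E'
from h import *
show(); go([.537,-.073,.038],17.4)
E
```

```text
{'clock': 28.05, 'q': [-0.1966, 0.4922, 1.6616, -0.0118, 1.0267, -0.4924], 'eef_pos': [0.538, -0.0724, 0.0631], 'wrist_force': [-0.1201, -0.5371, -0.6286], 'torque': [-0.0726, 0.0449, 0.0016], 'opening': 0.0739}
[[0.297, -0.04, 0.954], [-0.955, -0.002, 0.297], [-0.01, -0.999, -0.039]]
tcp [ 0.538  -0.0724  0.0631] jaw yaw 17.32 shift [ 0.0005  0.0251 -0.0001] roll -0.0014
```

{"fn": "apply_moves", "kwargs": {
  "targets": [
    [[0.0005, 0.01, 0, 0], [0, 0.008, 0, 0], [0, 0.005, 0, 0], [0, 0, 0, 0], [0, 0, 0, 0], [0, 0, 0, 0], [0, 0, 0, 0], [0, 0, 0, 0]]
  ]
}}

```text
clock: 28.85
eef_pos: [0.5373, -0.0731, 0.0384]
orientation: [-1.363, 1.013, -0.962]
wrist_force: [-0.1, -0.1, 0.0]
opening: 0.0739
```

```bash
python3 - <<'E'
from h import *
show(); go([.537,-.073,.038],17.4)
E
```

```text
{'clock': 28.85, 'q': [-0.198, 0.529, 1.6744, -0.0122, 0.9764, -0.493], 'eef_pos': [0.5373, -0.0731, 0.0384], 'wrist_force': [-0.0933, -0.1388, 0.0428], 'torque': [-0.0625, 0.0097, -0.0509], 'opening': 0.0739}
[[0.297, -0.039, 0.954], [-0.955, -0.002, 0.297], [-0.009, -0.999, -0.038]]
tcp [ 0.5373 -0.0731  0.0384] jaw yaw 17.32 shift [-0.0002  0.0004 -0.0003] roll -0.0014
```

Closing gently in two stages, then lifting.

{"fn": "apply_moves", "kwargs": {
  "targets": [
    [[0, 0, 0, 0], [0, 0, 0, 0], [0, 0, 0, 0], [0, 0, 0, 0], [0, 0, 0, 0], [0, 0, 0, 0], [0, 0, 0, 0], [0, 0, 0, 0]]
  ],
  "jaw": 0.04,
  "squeeze": 20
}}

```text
clock: 29.65
eef_pos: [0.5376, -0.0731, 0.0388]
orientation: [-1.363, 1.012, -0.963]
wrist_force: [0.8, 0.2, -0.0]
opening: 0.0496
```

{"fn": "apply_moves", "kwargs": {
  "targets": [
    [[0, -0.004, 0, 0], [0, -0.006, 0, 0], [0, -0.01, 0, 0], [0, -0.015, 0, 0], [0, -0.02, 0, 0], [0, -0.015, 0, 0], [0, -0.005, 0, 0], [0, 0, 0, 0]]
  ]
}}

```text
clock: 30.45
eef_pos: [0.5409, -0.0729, 0.1207]
orientation: [-1.362, 1.01, -0.964]
wrist_force: [-0.2, 0.9, -1.3]
opening: 0.0498
```

```bash
python3 - <<'E'
from h import *
show(); go([.4595,-.2613,.11],11)
E
```

```text
{'clock': 30.45, 'q': [-0.1964, 0.4169, 1.6181, -0.011, 1.1421, -0.4938], 'eef_pos': [0.5409, -0.0729, 0.1207], 'wrist_force': [-0.2386, 0.9043, -1.3449], 'torque': [-0.0483, -0.0101, -0.007], 'opening': 0.0498}
[[0.297, -0.037, 0.954], [-0.955, -0.003, 0.298], [-0.008, -0.999, -0.036]]
tcp [ 0.5409 -0.0729  0.1207] jaw yaw 17.32 shift [ 0.1558  0.0142 -0.1333] roll 0.1103
```

{"fn": "apply_moves", "kwargs": {
  "targets": [
    [[0.005, 0, -0.004, 0], [0.01, 0, -0.008, 0], [0.012, 0, -0.01, 0], [0.012, 0, -0.01, 0], [0.012, 0, -0.01, 0], [0.012, 0, -0.01, 0], [0.012, 0, -0.01, 0], [0.012, 0, -0.01, 0]]
  ]
}}

```text
clock: 31.25
eef_pos: [0.4916, -0.1863, 0.1188]
orientation: [-1.364, 1.016, -0.959]
wrist_force: [1.0, 0.0, -0.2]
opening: 0.0501
```

{"fn": "apply_moves", "kwargs": {
  "targets": [
    [[0.012, 0, -0.01, 0], [0.012, 0, -0.01, 0], [0.012, 0, -0.01, 0], [0.01, 0, -0.01, 0], [0.005, 0, -0.008, 0], [0.003, 0, -0.004, 0], [0, 0, 0, 0], [0, 0, 0, 0]]
  ]
}}

```text
clock: 32.05
eef_pos: [0.4495, -0.2629, 0.1175]
orientation: [-1.362, 1.027, -0.96]
wrist_force: [-0.6, -0.6, -0.3]
opening: 0.0498
```

```bash
python3 - <<'E'
from h import *
show(); go([.4595,-.2613,.05])
d=get('side'); C=cloud(d); P=C.reshape(-1,3)
t=read_state()['eef_pos']; m=(abs(P[:,0]-t[0])<.05)&(abs(P[:,1]-t[1])<.04)&(P[:,2]>.03)&(P[:,2]<t[2])&(d['color'].max(2).ravel()<60)
print('low dark z',np.percentile(P[m][:,2],[1,5,50]) if m.any() else 0)
print('tray floor',np.median(P[(abs(P[:,0]-.459)<.05)&(abs(P[:,1]+.261)<.05)&(P[:,2]<.02)][:,2]))
u,v=map(int,proj(d,t)); save(d,'carry.png',(u-60,max(v-45,0),u+60,v+45),6)
E
```

```text
{'clock': 32.05, 'q': [-0.5871, 0.374, 1.6881, -0.0283, 1.1208, -0.8686], 'eef_pos': [0.4495, -0.2629, 0.1175], 'wrist_force': [-0.5982, -0.6197, -0.3188], 'torque': [-0.1396, 0.0734, 0.0301], 'opening': 0.0498}
[[0.29, -0.048, 0.956], [-0.957, 0.002, 0.29], [-0.016, -0.999, -0.046]]
tcp [ 0.4495 -0.2629  0.1175] jaw yaw 16.88 shift [0.0024 0.067  0.0131] roll None
low dark z [0.10676905 0.10779607 0.11172849]
tray floor 0.004733601839377962
```

View pics/carry.png

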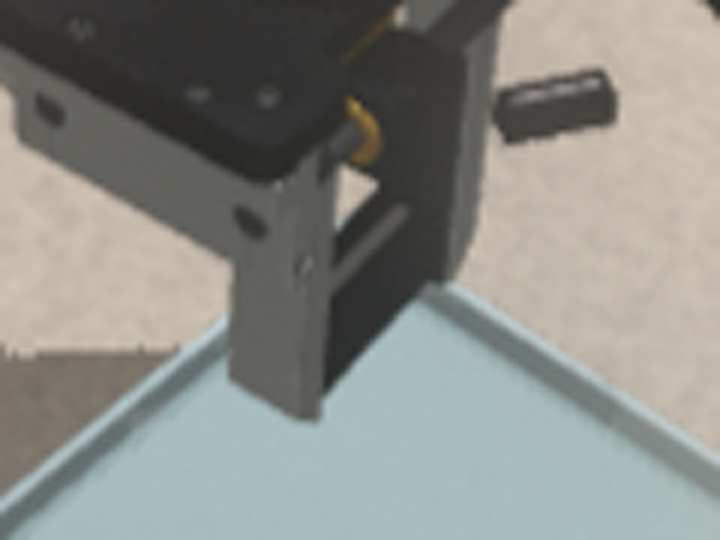

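The carry view shows the link level between the fingers. But I gripped it low: the fingertips reach about 7 mm below the link's underside, so releasing in the tray would drop it by that much. I'll set it on the jig's flat dark block (36 mm wide, so the fingers clear it) and regrip higher.

{"fn": "apply_moves", "kwargs": {
  "targets": [
    [[-0.014, 0, 0.008, 0], [-0.03, 0, 0.018, 0], [-0.03, 0, 0.018, 0], [-0.03, 0, 0.018, 0], [-0.03, 0, 0.018, 0], [-0.03, 0, 0.018, 0], [-0.03, 0, 0.018, 0], [-0.025, 0, 0.015, 0]]
  ]
}}

```text
clock: 32.9
eef_pos: [0.5127, 0.0012, 0.115]
orientation: [-1.362, 1.025, -0.959]
wrist_force: [0.8, -0.5, -0.0]
opening: 0.0501
```

{"fn": "apply_moves", "kwargs": {
  "targets": [
    [[0, 0, 0, 0], [0, 0, 0, 0], [0, 0, 0, 0], [0, 0, 0, 0], [0, 0, 0, 0], [0, 0, 0, 0], [0, 0, 0, 0], [0, 0, 0, 0]]
  ]
}}

```text
clock: 33.7
eef_pos: [0.5119, 0.0044, 0.115]
orientation: [-1.363, 1.023, -0.957]
wrist_force: [-0.8, -0.4, -0.6]
opening: 0.05
```

```bash
python3 - <<'E'
from h import *
show(); go([.5141,-.0006,.06],17.5)
E
```

```text
{'clock': 33.7, 'q': [-0.0625, 0.3623, 1.7114, -0.001, 1.1159, -0.361], 'eef_pos': [0.5119, 0.0044, 0.115], 'wrist_force': [-0.8008, -0.3586, -0.6096], 'torque': [-0.0308, 0.0322, -0.0458], 'opening': 0.05}
[[0.294, -0.048, 0.955], [-0.956, 0.002, 0.295], [-0.016, -0.999, -0.045]]
tcp [0.5119 0.0044 0.115 ] jaw yaw 17.15 shift [0.0063 0.0549 0.0031] roll -0.0062
```

{"fn": "apply_moves", "kwargs": {
  "targets": [
    [[0.003, 0.008, 0.002, 0], [0.003, 0.012, 0.001, 0], [0, 0.012, 0, 0], [0, 0.012, 0, 0], [0, 0.008, 0, 0], [0, 0.002, 0, 0], [0, 0, 0, 0], [0, 0, 0, 0]]
  ]
}}

```text
clock: 34.5
eef_pos: [0.5133, -0.0009, 0.0545]
orientation: [-1.365, 1.025, -0.955]
wrist_force: [0.2, 0.3, -0.6]
opening: 0.0501
```

```bash
python3 - <<'E'
from h import *
show(); go([.5141,-.0006,.0503],17.5)
E
```

```text
{'clock': 34.5, 'q': [-0.0725, 0.4562, 1.7432, -0.0016, 0.9928, -0.3701], 'eef_pos': [0.5133, -0.0009, 0.0545], 'wrist_force': [0.2251, 0.2607, -0.6019], 'torque': [-0.0716, -0.0402, -0.0332], 'opening': 0.0501}
[[0.294, -0.051, 0.955], [-0.956, 0.002, 0.294], [-0.017, -0.999, -0.048]]
tcp [ 0.5133 -0.0009  0.0545] jaw yaw 17.13 shift [-0.      0.0041  0.001 ] roll -0.0064
```

{"fn": "apply_moves", "kwargs": {
  "targets": [
    [[0, 0.0015, 0.0005, 0], [0, 0.001, 0, 0], [0, 0.0005, 0, 0], [0, 0, 0, 0], [0, 0, 0, 0], [0, 0, 0, 0], [0, 0, 0, 0], [0, 0, 0, 0]]
  ]
}}

```text
clock: 35.3
eef_pos: [0.5145, -0.0008, 0.0527]
orientation: [-1.363, 1.023, -0.957]
wrist_force: [0.5, 0.5, 0.2]
opening: 0.0501
```

```bash
python3 - <<'E'
from h import *
show()
d=get('side'); u,v=map(int,proj(d,read_state()['eef_pos'])); print(u,v); save(d,'blk.png',(u-50,v-40,u+50,v+40),7)
E
```

```text
{'clock': 35.3, 'q': [-0.072, 0.4599, 1.7427, -0.0016, 0.9869, -0.3697], 'eef_pos': [0.5145, -0.0008, 0.0527], 'wrist_force': [0.4578, 0.5186, 0.2255], 'torque': [-0.1098, -0.0027, 0.0072], 'opening': 0.0501}
[[0.294, -0.048, 0.955], [-0.956, 0.002, 0.294], [-0.016, -0.999, -0.045]]
244 244
```

View pics/blk.png

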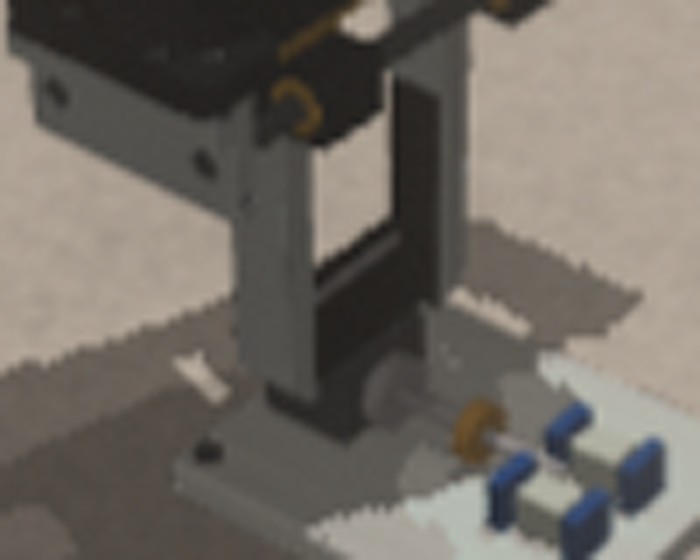

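The side crop shows the link squarely over the dark block with the fingers clear on both sides; the seat and bar behind are free.

{"fn": "apply_moves", "kwargs": {
  "targets": [
    [[0, 0.001, 0, 0], [0, 0.001, 0, 0], [0, 0.001, 0, 0], [0, 0.0005, 0, 0], [0, 0.0005, 0, 0], [0, 0, 0, 0], [0, 0, 0, 0], [0, 0, 0, 0]]
  ]
}}

```text
clock: 36.15
eef_pos: [0.5145, -0.0007, 0.0509]
orientation: [-1.363, 1.023, -0.957]
wrist_force: [-0.4, 0.7, 1.1]
opening: 0.0499
```

```bash
python3 - <<'E'
from h import *
show()
E
```

```text
{'clock': 36.15, 'q': [-0.0719, 0.4624, 1.7439, -0.0017, 0.9824, -0.3698], 'eef_pos': [0.5145, -0.0007, 0.0509], 'wrist_force': [-0.425, 0.6658, 1.1286], 'torque': [-0.0304, 0.1099, -0.0044], 'opening': 0.0499}
[[0.294, -0.047, 0.955], [-0.956, 0.002, 0.294], [-0.016, -0.999, -0.044]]
```

{"fn": "apply_moves", "kwargs": {
  "targets": [
    [[0, 0, 0, 0], [0, 0, 0, 0], [0, 0, 0, 0], [0, 0, 0, 0], [0, 0, 0, 0], [0, 0, 0, 0], [0, 0, 0, 0], [0, 0, 0, 0]]
  ],
  "jaw": 0.06
}}

```text
clock: 36.95
eef_pos: [0.5144, -0.0007, 0.0505]
orientation: [-1.363, 1.023, -0.957]
wrist_force: [0.2, 0.0, 0.2]
opening: 0.0597
```

{"fn": "apply_moves", "kwargs": {
  "targets": [
    [[0, -0.002, 0, 0], [0, -0.002, 0, 0], [0, -0.002, 0, 0], [0, 0, 0, 0], [0, 0, 0, 0], [0, 0, 0, 0], [0, 0, 0, 0], [0, 0, 0, 0]]
  ]
}}

```text
clock: 37.75
eef_pos: [0.5148, -0.0007, 0.0572]
orientation: [-1.363, 1.023, -0.957]
wrist_force: [0.6, -0.0, -0.0]
opening: 0.0599
```

```bash
python3 - <<'E'
from h import *
show()
for n in('side','scene'):
    d=get(n); P=cloud(d).reshape(-1,3); m=(np.hypot(P[:,0]-.5145,P[:,1])<.03)&(P[:,2]>.045)&(P[:,2]<.06)&(d['color'].max(2).ravel()<70)
    print(n,m.sum(),np.percentile(P[m][:,2],[50,90,98]),cv2.minAreaRect((P[m&(P[:,2]>.053)][:,:2]*1000).astype(np.float32)))
E
```

```text
{'clock': 37.75, 'q': [-0.0719, 0.453, 1.7401, -0.0017, 0.9958, -0.3698], 'eef_pos': [0.5148, -0.0007, 0.0572], 'wrist_force': [0.5518, -0.0241, -0.0086], 'torque': [-0.0104, -0.0547, -0.0125], 'opening': 0.0599}
[[0.294, -0.047, 0.955], [-0.956, 0.002, 0.294], [-0.016, -0.999, -0.045]]
side 215 [0.05550467 0.05703204 0.05772204] ((516.4046020507812, 0.6293392181396484), (55.625152587890625, 18.397167205810547), 19.553720474243164)
scene 183 [0.05507839 0.05727659 0.05796925] ((514.103271484375, -0.3456249237060547), (51.16282272338867, 20.350666046142578), 18.864917755126953)
```

The link lies flat on the block (top at 55 mm). Regripping higher and lifting.

{"fn": "apply_moves", "kwargs": {
  "targets": [
    [[0, 0, 0, 0], [0, 0, 0, 0], [0, 0, 0, 0], [0, 0, 0, 0], [0, 0, 0, 0], [0, 0, 0, 0], [0, 0, 0, 0], [0, 0, 0, 0]]
  ],
  "jaw": 0.04,
  "squeeze": 25
}}

```text
clock: 38.65
eef_pos: [0.5148, -0.0007, 0.0572]
orientation: [-1.363, 1.023, -0.957]
wrist_force: [-0.8, 0.3, 0.5]
opening: 0.0501
```

{"fn": "apply_moves", "kwargs": {
  "targets": [
    [[0, -0.003, 0, 0], [0, -0.006, 0, 0], [0, -0.01, 0, 0], [0, -0.015, 0, 0], [0, -0.015, 0, 0], [0, -0.01, 0, 0], [0, -0.003, 0, 0], [0, 0, 0, 0]]
  ]
}}

```text
clock: 39.45
eef_pos: [0.5182, -0.0009, 0.125]
orientation: [-1.362, 1.021, -0.958]
wrist_force: [0.0, 0.3, -1.7]
opening: 0.0503
```

```bash
python3 - <<'E'
from h import *
show(); go([.4595,-.2613,.12],17.5)
for n in('side','scene'):
    d=get(n); P=cloud(d).reshape(-1,3); t=read_state()['eef_pos']; m=(np.hypot(P[:,0]-t[0],P[:,1]-t[1])<.024)&(P[:,2]>.05)&(P[:,2]<.135)
    print(n,m.sum(),np.percentile(P[m][:,2]-t[2],[2,10,50,90]))
E
```

```text
{'clock': 39.45, 'q': [-0.0717, 0.3605, 1.6872, -0.0015, 1.1395, -0.3698], 'eef_pos': [0.5182, -0.0009, 0.125], 'wrist_force': [0.0334, 0.2869, -1.6825], 'torque': [-0.019, 0.0173, 0.0032], 'opening': 0.0503}
[[0.294, -0.046, 0.955], [-0.956, 0.002, 0.294], [-0.015, -0.999, -0.043]]
tcp [ 0.5182 -0.0009  0.125 ] jaw yaw 17.14 shift [ 0.2317  0.0072 -0.1325] roll -0.0063
side 240 [-0.01729464 -0.01439938 -0.0023372   0.00018457]
scene 204 [-0.01651021 -0.01435998 -0.00238519  0.00050227]
```

{"fn": "apply_moves", "kwargs": {
  "targets": [
    [[0.006, 0, -0.004, 0], [0.012, 0, -0.007, 0], [0.016, 0, -0.009, 0], [0.016, 0, -0.009, 0], [0.016, 0, -0.009, 0], [0.016, 0, -0.009, 0], [0.016, 0, -0.009, 0], [0.016, 0, -0.009, 0]]
  ]
}}

```text
clock: 40.35
eef_pos: [0.4847, -0.1379, 0.122]
orientation: [-1.366, 1.026, -0.952]
wrist_force: [0.0, 0.7, 0.0]
opening: 0.0498
```

{"fn": "apply_moves", "kwargs": {
  "targets": [
    [[0.016, 0, -0.009, 0], [0.016, 0, -0.009, 0], [0.016, 0, -0.009, 0], [0.016, 0, -0.009, 0], [0.016, 0, -0.009, 0], [0.016, 0, -0.008, 0], [0.012, 0, -0.004, 0], [0.004, 0, 0, 0]]
  ]
}}

```text
clock: 41.15
eef_pos: [0.4554, -0.2745, 0.12]
orientation: [-1.365, 1.036, -0.953]
wrist_force: [-0.4, 0.0, -0.5]
opening: 0.0499
```

```bash
python3 - <<'E'
from h import *
show(); go([.4595,-.2613,.035],17.5)
E
```

```text
{'clock': 41.15, 'q': [-0.5978, 0.3981, 1.6476, -0.0314, 1.1471, -0.8781], 'eef_pos': [0.4554, -0.2745, 0.12], 'wrist_force': [-0.4063, 0.0255, -0.4773], 'torque': [-0.0116, -0.0184, -0.0601], 'opening': 0.0499}
[[0.289, -0.058, 0.956], [-0.957, 0.005, 0.29], [-0.022, -0.998, -0.054]]
tcp [ 0.4554 -0.2745  0.12  ] jaw yaw 16.87 shift [-0.0096  0.0847  0.0124] roll -0.0109
```

{"fn": "apply_moves", "kwargs": {
  "targets": [
    [[-0.005, 0.01, 0.006, 0], [-0.004, 0.015, 0.006, 0], [0, 0.018, 0, 0], [0, 0.018, 0, 0], [0, 0.015, 0, 0], [0, 0.005, 0, 0], [0, 0, 0, 0], [0, 0, 0, 0]]
  ]
}}

```text
clock: 41.95
eef_pos: [0.4606, -0.2553, 0.0318]
orientation: [-1.366, 1.036, -0.947]
wrist_force: [0.1, -0.3, 0.2]
opening: 0.05
```

```bash
python3 - <<'E'
from h import *
show(); go([.4595,-.2613,.025],17.5)
E
```

```text
{'clock': 41.95, 'q': [-0.5632, 0.5202, 1.7095, -0.0317, 0.9672, -0.8418], 'eef_pos': [0.4606, -0.2553, 0.0318], 'wrist_force': [0.07, -0.3017, 0.2136], 'torque': [-0.073, -0.0328, 0.05], 'opening': 0.05}
[[0.292, -0.06, 0.954], [-0.956, 0.007, 0.293], [-0.025, -0.998, -0.056]]
tcp [ 0.4606 -0.2553  0.0318] jaw yaw 17.08 shift [ 0.0056  0.0068 -0.0024] roll -0.0074
```

{"fn": "apply_moves", "kwargs": {
  "targets": [
    [[0, 0.002, 0, 0], [0, 0.0015, 0, 0], [0, 0.001, 0, 0], [0, 0.0005, 0, 0], [0, 0, 0, 0], [0, 0, 0, 0], [0, 0, 0, 0], [0, 0, 0, 0]]
  ]
}}

```text
clock: 42.75
eef_pos: [0.4613, -0.2557, 0.0285]
orientation: [-1.366, 1.033, -0.95]
wrist_force: [-0.4, -1.0, -0.8]
opening: 0.0501
```

```bash
python3 - <<'E'
from h import *
show()
E
```

```text
{'clock': 42.75, 'q': [-0.5631, 0.5255, 1.7108, -0.0319, 0.957, -0.8412], 'eef_pos': [0.4613, -0.2557, 0.0285], 'wrist_force': [-0.4132, -0.9907, -0.7503], 'torque': [-0.0933, 0.0162, -0.035], 'opening': 0.0501}
[[0.292, -0.057, 0.955], [-0.956, 0.005, 0.293], [-0.022, -0.998, -0.053]]
```

{"fn": "apply_moves", "kwargs": {
  "targets": [
    [[0, 0.001, 0, 0], [0, 0.0005, 0, 0], [0, 0.0005, 0, 0], [0, 0, 0, 0], [0, 0, 0, 0], [0, 0, 0, 0], [0, 0, 0, 0], [0, 0, 0, 0]]
  ]
}}

```text
clock: 43.55
eef_pos: [0.4612, -0.2557, 0.0263]
orientation: [-1.366, 1.033, -0.95]
wrist_force: [0.1, 0.4, 0.2]
opening: 0.0502
```

```bash
python3 - <<'E'
from h import *
show()
E
```

```text
{'clock': 43.55, 'q': [-0.5632, 0.529, 1.7118, -0.0321, 0.9526, -0.8412], 'eef_pos': [0.4612, -0.2557, 0.0263], 'wrist_force': [0.0655, 0.3943, 0.1622], 'torque': [-0.0434, 0.0486, 0.0124], 'opening': 0.0502}
[[0.292, -0.057, 0.955], [-0.956, 0.005, 0.293], [-0.022, -0.998, -0.053]]
```

{"fn": "apply_moves", "kwargs": {
  "targets": [
    [[0, 0.0007, 0, 0], [0, 0.0005, 0, 0], [0, 0.0003, 0, 0], [0, 0, 0, 0], [0, 0, 0, 0], [0, 0, 0, 0], [0, 0, 0, 0], [0, 0, 0, 0]]
  ]
}}

```text
clock: 44.35
eef_pos: [0.4612, -0.2557, 0.0248]
orientation: [-1.366, 1.033, -0.951]
wrist_force: [-0.5, 0.1, -0.5]
opening: 0.0502
```

```bash
python3 - <<'E'
from h import *
show()
E
```

```text
{'clock': 44.35, 'q': [-0.5633, 0.5312, 1.7125, -0.0321, 0.9494, -0.8411], 'eef_pos': [0.4612, -0.2557, 0.0248], 'wrist_force': [-0.4846, 0.0698, -0.5092], 'torque': [-0.0235, 0.1174, -0.0051], 'opening': 0.0502}
[[0.292, -0.057, 0.955], [-0.956, 0.005, 0.293], [-0.022, -0.998, -0.053]]
```

{"fn": "apply_moves", "kwargs": {
  "targets": [
    [[0, 0.0007, 0, 0], [0, 0.0005, 0, 0], [0, 0.0003, 0, 0], [0, 0, 0, 0], [0, 0, 0, 0], [0, 0, 0, 0], [0, 0, 0, 0], [0, 0, 0, 0]]
  ]
}}

```text
clock: 45.15
eef_pos: [0.4612, -0.2557, 0.0247]
orientation: [-1.366, 1.032, -0.951]
wrist_force: [-0.5, 0.4, 2.3]
opening: 0.0502
```

```bash
python3 - <<'E'
from h import *
show()
E
```

```text
{'clock': 45.15, 'q': [-0.5632, 0.5314, 1.7125, -0.0322, 0.9489, -0.8413], 'eef_pos': [0.4612, -0.2557, 0.0247], 'wrist_force': [-0.4674, 0.4025, 2.2525], 'torque': [0.059, 0.1389, 0.019], 'opening': 0.0502}
[[0.292, -0.057, 0.955], [-0.956, 0.005, 0.293], [-0.022, -0.998, -0.053]]
```

Contact with the floor (2.3 N). Opening and rising clear.

{"fn": "apply_moves", "kwargs": {
  "targets": [
    [[0, 0, 0, 0], [0, 0, 0, 0], [0, 0, 0, 0], [0, 0, 0, 0], [0, 0, 0, 0], [0, 0, 0, 0], [0, 0, 0, 0], [0, 0, 0, 0]]
  ],
  "jaw": 0.066
}}

```text
clock: 45.95
eef_pos: [0.4609, -0.2563, 0.0252]
orientation: [-1.367, 1.033, -0.951]
wrist_force: [-2.2, -0.3, 3.1]
opening: 0.0661
```

{"fn": "apply_moves", "kwargs": {
  "targets": [
    [[0, -0.004, 0, 0], [0, -0.01, 0, 0], [0, -0.02, 0, 0], [0, -0.03, 0, 0], [0, -0.03, 0, 0], [0, -0.03, 0, 0], [0, -0.01, 0, 0], [0, 0, 0, 0]]
  ]
}}

```text
clock: 46.75
eef_pos: [0.4692, -0.2562, 0.1668]
orientation: [-1.365, 1.031, -0.951]
wrist_force: [-0.9, -0.3, -1.1]
opening: 0.0663
```

```bash
python3 - <<'E'
from h import *
show()
a,b,w=get('side'),get('scene'),get('wrist')
for n,d in(('side',a),('scene',b),('wrist',w)):
    P=cloud(d).reshape(-1,3); m=(abs(P[:,0]-.461)<.05)&(abs(P[:,1]+.257)<.04)&(P[:,2]>.014)&(P[:,2]<.03)
    print(n,m.sum(),np.percentile(P[m][:,2],[10,50,95]),cv2.minAreaRect((P[m&(P[:,2]>.017)][:,:2]*1000).astype(np.float32)))
cv2.imwrite('pics/end.png',np.hstack([cv2.resize(x['color'],(400,300)) for x in(a,b)])[:,:,::-1])
E
```

```text
{'clock': 46.75, 'q': [-0.5563, 0.3485, 1.597, -0.027, 1.2462, -0.8447], 'eef_pos': [0.4692, -0.2562, 0.1668], 'wrist_force': [-0.9468, -0.3139, -1.0946], 'torque': [-0.0775, 0.0051, -0.0091], 'opening': 0.0663}
[[0.293, -0.056, 0.955], [-0.956, 0.005, 0.293], [-0.021, -0.998, -0.052]]
side 396 [0.01756729 0.02147146 0.02329639] ((459.58154296875, -254.0012664794922), (50.931278228759766, 19.049312591552734), 17.35610008239746)
scene 203 [0.0178048  0.02159502 0.02419474] ((460.0849914550781, -254.97401428222656), (50.55232238769531, 20.099950790405273), 18.96247100830078)
wrist 1147 [0.0202093  0.02136045 0.02250729] ((459.9378356933594, -256.4798583984375), (49.84170150756836, 18.19459342956543), 17.37436866760254)
```

View pics/end.png

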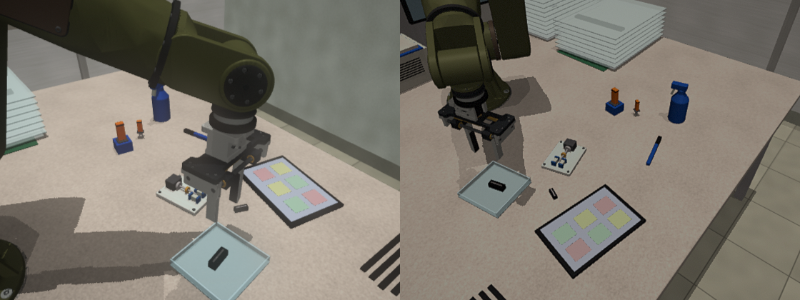

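The link lies flat in the tray (top at 21.4 mm, which is 4.4 + 17), the tool is in its stand, and the bystanders are in place.

```bash
python3 -c "
from h import *
print(job.job_done())"
```

```text
the job is handed in; nothing more can be done
None
```

The job is handed in at about 47 s of the 69 s allowed. The link popped up, the forked tool is back upright in its stand, and the link lies flat in the tray.

**What I did:** I took the large forked tool from the stand and straddled the bare shaft. I felt for the collar, which met the blade about 3.5 mm to the −y side of the nominal zero. I pressed the collar back until the link rose to 44 mm at its top. The sideways force read about 7.4 N when I checked it, against the 20 N limit. I then returned the tool and carried the link to the tray.

**Last checks:**
- **Link:** all three cameras show it level in the tray, with its top at about 21.5 mm, as expected for a 17 mm block on a roughly 4 mm floor. Its footprint measures about 50 x 18 mm.
- **Scene:** the tool stands upright in its stand. By eye the bottle, marker and tablet have not moved, and the robot touches nothing.

**What did not go smoothly:**
- **Low first grip:** the fingertips reached about 7 mm below the link's underside, so releasing it in the tray would have dropped it. I rested the link briefly on the jig's dark block and gripped it higher. The bar was not touched.
- **Gripper tilt:** it drifted to about 3 degrees over the moves and I did not correct it. The set-down was at about 2 N of floor contact, so one end may have settled a millimetre or so on release.

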